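# Put the battery engraver on charge

## Robot

A 7-joint arm with a two-finger parallel gripper is mounted at the origin on the work surface. World frame = base frame: x ahead of the robot, y to its left, z up, the work surface at z = 0. Lengths are in m, angles in rad, forces in N, time in s.
With the tool pointing down it reaches from about 0.35 to 0.9 m from the base axis. Payload 8.1 kg.
Tool frame: the origin (TCP) lies on the centre line of the jaws, within the pads' length; the fingertips stand 14 mm ahead of it and the grasp point (between the pads) lies 5 mm behind it; z points along the fingers, y is the line along which they close (so a half turn about z gives the same grasp; the last joint's range is limited). The gripper opens to 85 mm and grips with 20 to 120 N. Pads are 22 mm wide; open, the fingers measure 114 mm over their backs; the gripper's body (76 mm by 85 mm) begins 54 mm behind the grasp point. The pads swing forward as they close: fully open they stand 13 mm farther back than shut.
Start: joints at [1.045, 0.434, 0.025, 1.573, -0.012, 1.134, -0.075], TCP at [0.256, -0.57, 0.245] pointing down, gripper open.
Joint ranges: [-2.62, 2.62], [-0.44, 2.09], [-1.27, 1.32], [0.08, 2.57], [-1.32, 4.46], [0.12, 2], [-2.74, 2.74]. Speed limits (rad/s): [2.22, 2.22, 3.01, 3.01, 3.14, 3.14, 3.14].

## Interface

Orientations are given as a unit quaternion [w, x, y, z].
In Python, from rig import manip gives the robot as it stands.
- The arm moves only by the tool step_arm, never from a script. Its argument "increments" is a list of rows, each an object of numbers: "grip": the opening, from 0 (shut) to 1 (fully open); "x", "y", "z": the shift along the tool's x, y, z in m; "rx", "ry", "rz": the turn, a rotation vector about the tool's x, y, z in rad. A call has exactly 5 rows; each row is the pose to reach, as a shift and turn from the pose commanded when the call began, along the tool's axes at that moment; what a row does not reach only later rows make up. A row lasts 1/12 s, in which the tool goes at most 41.7 mm and 7.16 degrees, less where a joint would pass 70% of its speed; a pose out of reach is approached as far as the arm can. A call with a gripper value outside its range is refused whole. The fingers move at their own pace and stop on an object; the grip force is fixed at half the most. Time passes only in rows, so rows that repeat a pose let the fingers close, or fill a call up. It gives the time, the measured TCP pose, the force, the opening and the grip force at its end, in the units of the state.
- manip.get_state(): the state, without advancing time (a new reading comes with each control period).
- manip.camera(name): name is "scene" or "top" or "wrist"; returns the picture (384x512x3 uint8, red, green, blue); there is no depth.
- manip.get_calibration(name): a dict with "camera_matrix" (3x3 intrinsics, pixels), "world_from_camera" (4x4, takes a point from camera to world coordinates); the wrist camera has in their place "mount" (4x4, takes a point from camera to tool coordinates, whose origin is the TCP and whose axes are the flange's). Camera axes: x right, y up, looking along -z (the intrinsics and any distortion apply to the point x, -y, -z); pixel columns grow to the right and rows downward; lengths in m; the calibration is good to about 2 mm. A picture is of the moment at which its call begins: read the wrist's pose just before it. get_calibration takes no time and is no camera call.
- manip.job_done(): hands the job in; it is judged then, once.
The state is a dict: "t": time; "qpos": joint angles; "dq": joint speeds; "joint_torque": joint torques, N m; "tcp_pos": TCP position; "ee_rot": TCP orientation; "ft_force": force on the tool from outside, world axes, zero at the start; "moment": the same for the moment, N m; "grip_width": opening from 0.0 (shut) to 1.0 (fully open); "grip_force": force on a finger pad.
Only numpy, scipy, OpenCV 4.12 (cv2) and the standard library are available. Lean on these libraries where they do the work, as an engineer would, in place of code of your own. Each camera call takes 0.05 s, during which the arm holds its last target. There are 200 camera calls.

## Task

Pull the red engraving pen straight up out of the wooden pen block and slide it, nose first, all the way home into the slanted charging sleeve, keeping hold of it until it is fully in rather than letting it drop. Then let go and press the green charge button on the dock fully down and leave it. Leave the blue and green markers standing in the block, and do not knock over the water cup.

Things in the scene. Friction and masses are not known exactly. Their poses are not given: they have to be found in the camera images.
- engraver: Red cylindrical engraving pen, 165 mm long, 22 mm diameter, black band near its top, 90 g. Origin at the centre of its nose end; its z axis runs along the pen from nose to top (top at z = 165 mm). The lowest 18 mm taper to an 11 mm wide nose; the top is domed. It starts upright, nose down, in one of the three holes of the pen block (which hole varies).
- blue_marker: Blue marker of the same shape, 130 mm long, 22 mm diameter, standing nose down in another hole of the block. Origin at its nose, z axis along it to the top.
- green_marker: Green marker of the same shape, 130 mm long, 22 mm diameter, standing nose down in the remaining hole of the block. Origin at its nose, z axis along it to the top.
- pen_block: Wooden block, fixed to the table, 64 (x) x 214 (y) x 75 mm high. Origin at the centre of its underside. Three 26 mm square holes, 62 mm deep, in a row along its y axis at y = -75, 0 and +75 mm; hole floors 13 mm above the table.
- dock: Grey charging dock, fixed to the table: a slab 170 (x) x 200 (y) x 14 mm high whose centre lies at y = +30 mm, origin on its underside at y = 0. The slanted sleeve stands on it at y = 0 and is carried by a strut under its lower side and a block 32 mm high behind its foot (x = 35 to 60 mm).
- sleeve: Black tube with flared yellow mouth on the dock, leaning 35 degrees from vertical to the dock's -x side. Origin: centre of its inner floor (dock x 30, y 0, z 32 mm); z axis: the tube's axis, out of the mouth. Bore 25 mm diameter, 105 mm deep (last 9 mm flare to 33 mm); outer diameter 33 mm, 41 at the mouth. With the pen home, pen and sleeve origins and z axes coincide and 60 mm of pen stick out.
- sleeve_mouth (a point): Centre of the sleeve's mouth, 105 mm up the sleeve's axis from its inner floor.
- charge_top (a point): Centre of the top face of the green round charge button (32 mm diameter, on a black 48 mm housing), which stands upright on the dock at x = 0, y = 90 mm of the dock; top face 36 mm above the table when not pressed, pressed straight down.
- charge (a joint): Travel of the charge button in m: 0 released, 0.006 fully down; springs back; 5 N pushes it fully down.
- water_cup: White ceramic cup, 72 mm diameter, 85 mm high, a bystander on the table. Origin at the centre of its underside, z up.
There are look-alikes about, which are no part of the job. Of the things that look like the engraver, the middle-sized one is meant.

How it is judged:
By the outcome, as a careful person would: the job done as asked, in the order asked, and still so for the second after the job is handed in, with the robot touching nothing.
It also fails if it takes over 51 s, if anything falls off the work surface, if the arm or the gripper's body presses on something with over 40 N, if the wrist force passes 120 N, or if a joint passes its speed limit or range.

## Working session

There is one attempt and no reset: what is moved stays moved. The work goes in short steps, Python scripts to look and compute and a tool call to move; the robot and the scene stay as the last step left them, time stands still between calls to the robot, and variables do not carry over. Pictures are saved under pics/ and viewed, at most 10 in all, crops included, and the job is handed in when it is done.

Besides the shell and the picture viewer there is one more tool, called after "Request:" by a JSON object that holds its "fn" and its "kwargs". step_arm: Moves the arm, as the interface text tells. Its arguments: {"type":"object","properties":{"increments":{"type":"array","items":{"type":"object","properties":{"grip":{"type":"number"},"x":{"type":"number"},"y":{"type":"number"},"z":{"type":"number"},"rx":{"type":"number"},"ry":{"type":"number"},"rz":{"type":"number"}}}}},"required":["increments"]}

```bash
mkdir -p pics; cat > h.py <<'E'
import numpy as np, cv2, json
from rig import manip
def snap(n,f):
    s=manip.get_state(); im=np.array(manip.camera(n)); cv2.imwrite('pics/'+f,im[:,:,::-1]); return s,im
E
python3 - <<'E'
from h import *
_,a=snap('scene','s0.png');_,b=snap('top','t0.png')
for n in('scene','top','wrist'):
    print({k:np.round(v,4).tolist() if not isinstance(v,str) else v for k,v in manip.get_calibration(n).items()})
s=manip.get_state();print(s['t'],s['tcp_pos'],s['ee_rot'])
E
```

```text
{'camera_matrix': [[367.245, 0.0, 252.8173], [0.0, 367.245, 187.5882], [0.0, 0.0, 1.0]], 'world_from_camera': [[-0.6618, -0.5072, 0.5521, 1.0734], [0.7496, -0.4554, 0.4802, 0.4382], [0.0079, 0.7317, 0.6816, 0.6418], [0.0, 0.0, 0.0, 1.0]]}
{'camera_matrix': [[348.7382, 0.0, 256.78], [0.0, 348.7382, 189.7197], [0.0, 0.0, 1.0]], 'world_from_camera': [[0.0663, 0.977, -0.2027, 0.4447], [-0.9978, 0.065, -0.0133, 0.0408], [0.0002, 0.2031, 0.9792, 1.0378], [0.0, 0.0, 0.0, 1.0]]}
{'camera_matrix': [[324.3925, 0.0, 258.7903], [0.0, 324.3925, 187.0897], [0.0, 0.0, 1.0]], 'mount': [[0.001, 0.9503, 0.3113, 0.0802], [1.0, -0.0008, -0.0008, -0.0005], [-0.0005, 0.3113, -0.9503, -0.1289], [0.0, 0.0, 0.0, 1.0]]}
0.1 [ 0.25621423 -0.56960058  0.24460358] [-6.65260437e-04  9.77744943e-01  2.09795938e-01 -2.17929658e-04]
```

View pics/s0.png

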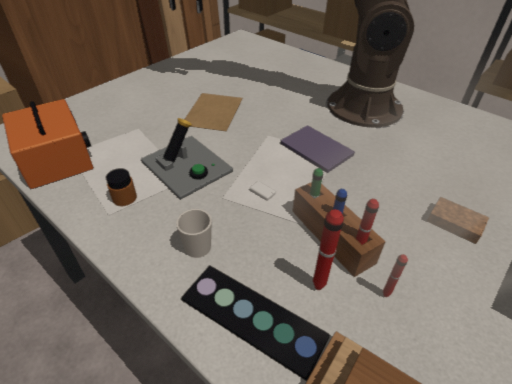

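View pics/t0.png

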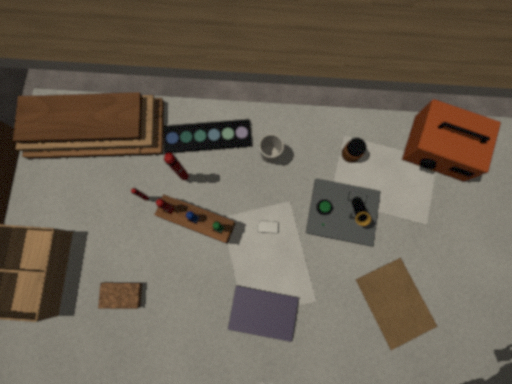

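The engraver candidates are the tall red pen standing free at scene (328,250), the small one at (396,275), and the middle-sized one in the block at (368,222). The dock is at top (343,212), with the button at (325,207) and the yellow mouth at (362,219). Next I'll measure these by colour.

```bash
cat >> h.py <<'E'
def ray(n,u,v):
    c=manip.get_calibration(n);K=np.array(c['camera_matrix']);T=np.array(c['world_from_camera'])
    d=np.linalg.inv(K)@[u,v,1];d=T[:3,:3]@[d[0],-d[1],-d[2]];return T[:3,3],d/np.linalg.norm(d)
def onz(n,u,v,z):
    o,d=ray(n,u,v);return o+d*(z-o[2])/d[2]
def tri(p,q,n='top',m='scene'):
    a,d=ray(n,*p);b,e=ray(m,*q)
    t=np.linalg.lstsq(np.c_[d,-e],b-a,rcond=None)[0];P,Q=a+t[0]*d,b+t[1]*e
    return (P+Q)/2,np.linalg.norm(P-Q)
def proj(n,P):
    c=manip.get_calibration(n);K=np.array(c['camera_matrix']);T=np.linalg.inv(np.array(c['world_from_camera']))
    p=T[:3,:3]@P+T[:3,3];q=K@[p[0],-p[1],-p[2]];return q[:2]/q[2]
E
python3 - <<'E'
from h import *
for n,f in(('scene','s0'),('top','t0')):
    im=cv2.imread(f'pics/{f}.png');h=cv2.cvtColor(im,cv2.COLOR_BGR2HSV)
    for c,lo,hi in(('red',(172,110,50),(180,255,255)),('red0',(0,150,60),(5,255,255)),('blue',(110,110,50),(130,255,255)),('green',(50,90,25),(80,255,255)),('yellow',(18,140,90),(32,255,255))):
        k,l,st,ce=cv2.connectedComponentsWithStats(cv2.inRange(h,lo,hi))
        for i in range(1,k):
            if st[i,4]>15: print(n,c,st[i].tolist(),ce[i].round(1))
im=cv2.imread('pics/t0.png')[140:255,120:400];
a=cv2.resize(im[40:110,20:130],None,fx=5,fy=5,interpolation=2);b=cv2.resize(im[30:110,180:265],None,fx=5,fy=5,interpolation=2)
cv2.imwrite('pics/tc.png',np.vstack([cv2.convertScaleAbs(cv2.resize(x,(550,int(x.shape[0]*550/x.shape[1]))),alpha=1.6) for x in(a,)])) 
s=cv2.imread('pics/s0.png')
x=cv2.resize(im[35:105,180:265],(400,329),interpolation=2);y=cv2.resize(s[110:200,130:240],(400,327),interpolation=2)
cv2.imwrite('pics/dock.png',cv2.convertScaleAbs(np.hstack([x[:327],y]),alpha=1.6))
E
```

```text
scene red0 [327, 210, 17, 15, 195] [334.9 217.2]
scene red0 [321, 229, 20, 25, 367] [329.5 240.9]
scene red0 [356, 232, 13, 12, 111] [362.3 237.1]
scene red0 [314, 255, 20, 34, 399] [322.  271.2]
scene blue [339, 190, 7, 7, 44] [342.2 193.1]
scene green [192, 164, 13, 11, 115] [198. 169.]
scene green [273, 323, 21, 20, 298] [282.9 332.4]
scene yellow [178, 119, 14, 7, 62] [184.3 122.3]
top red0 [165, 153, 9, 11, 70] [168.5 157.4]
top red0 [157, 199, 7, 8, 41] [159.6 202.1]
top blue [187, 212, 6, 7, 21] [189.1 214.7]
top green [180, 131, 13, 13, 101] [186.  136.4]
top green [319, 200, 13, 13, 127] [324.6 206.4]
top green [213, 222, 10, 9, 54] [217.3 226.2]
top yellow [356, 215, 15, 11, 63] [364.6 221.3]
```

View pics/dock.png

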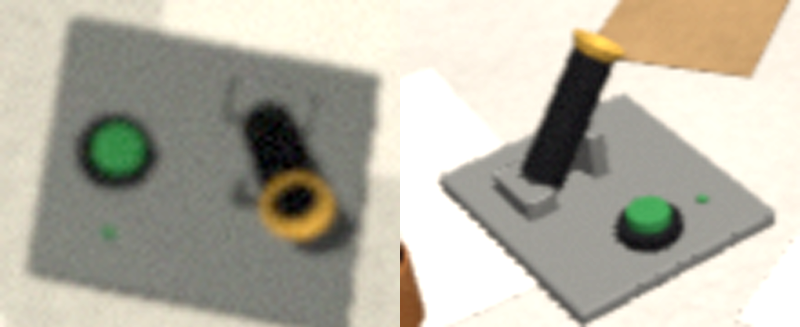

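View pics/tc.png

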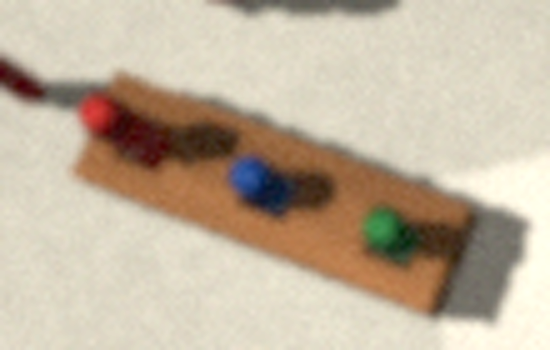

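```bash
cat > m.py <<'E'
from h import *
r=lambda x:np.round(x,4)
# domes: mask centroids; the bright lit dome centre about 8 mm under the top
for n,p,z in(('red',(159.8,202.4),.168),('blue',(189.7,215.1),.133),('green',(217.1,226),.133)): print(n,r(onz('top',*p,z)))
print('blue tri',tri((189.7,215.1),(342.2,193.1)))
B=onz('top',324.6,206.4,.036);M=onz('top',363.1,219,.118)
print('btn',r(B),tri((324.6,206.4),(198,168.8)),onz('scene',198,168.8,.036));print('mouth',r(M),tri((363.1,219),(184.7,122.4)))
v=M-B;print('len',np.hypot(*v[:2]),'exp',np.hypot(30.2,90))
yaw=np.arctan2(v[1],v[0])-np.arctan2(-90,-30.2);print('yaw',np.degrees(yaw))
for p in((315.9,178.2),(380.8,190.3),(306,232.4)): print('corner',r(onz('top',*p,.014)))
# block corners on its top plane
for p in((119,72),(472,212),(436,312),(75,172)): print('blk',r(onz('top',140+p[0]/5,180+p[1]/5,.075)))
# grey mask
im=cv2.imread('pics/t0.png')
E
python3 m.py
```

```text
red [0.5758 0.295  0.168 ]
blue [0.5528 0.2233 0.133 ]
green [0.5292 0.1494 0.133 ]
blue tri (array([0.5528675 , 0.22348241, 0.13225977]), np.float64(0.00010476042215535408))
btn [ 0.6157 -0.1455  0.036 ] (array([ 0.61726   , -0.1471988 ,  0.02775168]), np.float64(0.0004643253191166545)) [ 0.62348809 -0.13955947  0.036     ]
mouth [ 0.5747 -0.2329  0.118 ] (array([ 0.57524284, -0.23440292,  0.1109816 ]), np.float64(0.0013533294994874543))
len 0.09650978655909974 exp 94.93176496831816
yaw -6.581928477656377
corner [ 0.7038 -0.121   0.014 ]
corner [ 0.6794 -0.3163  0.014 ]
corner [ 0.5389 -0.0974  0.014 ]
blk [0.6132 0.3138 0.075 ]
blk [0.5477 0.1095 0.075 ]
blk [0.4918 0.1248 0.075 ]
blk [0.5553 0.3314 0.075 ]
```

Request:
{"fn": "step_arm", "kwargs": {"increments": [{"grip": 0.5,"x": 0.026,"y": -0.026,"z": -0.008},{"grip": 0.5,"x": 0.052,"y": -0.052,"z": -0.016},{"grip": 0.5,"x": 0.077,"y": -0.079,"z": -0.024},{"grip": 0.5,"x": 0.103,"y": -0.105,"z": -0.032},{"grip": 0.5,"x": 0.129,"y": -0.131,"z": -0.04}]}}

```text
$.increments[0]: bad value
```

Request:
{"fn": "step_arm", "kwargs": {"increments": [{"grip": 0.5,"x": 0.026,"y": -0.026,"z": -0.008},{"grip": 0.5,"x": 0.052,"y": -0.052,"z": -0.016},{"grip": 0.5,"x": 0.077,"y": -0.079,"z": -0.024},{"grip": 0.5,"x": 0.103,"y": -0.105,"z": -0.032},{"grip": 0.5,"x": 0.129,"y": -0.131,"z": -0.04}]}}

```text
$.increments[0]: bad value
```

```bash
python3 - <<'E'
from h import *
s,im=snap('wrist','w1.png')
print({k:np.round(s[k],4).tolist() for k in('t','tcp_pos','ee_rot','qpos','grip_width','ft_force')})
print(tri((168.2,156.5),(334.7,215)))
E
```

```text
{'t': 0.1, 'tcp_pos': [0.2562, -0.5696, 0.2446], 'ee_rot': [-0.0007, 0.9777, 0.2098, -0.0002], 'qpos': [1.0454, 0.4352, 0.025, 1.574, -0.0116, 1.134, -0.0751], 'grip_width': 1.0054, 'ft_force': [0.1593, -0.3448, 0.3016]}
(array([0.68509295, 0.27516046, 0.21133598]), np.float64(0.001366760387169756))
```

View pics/w1.png

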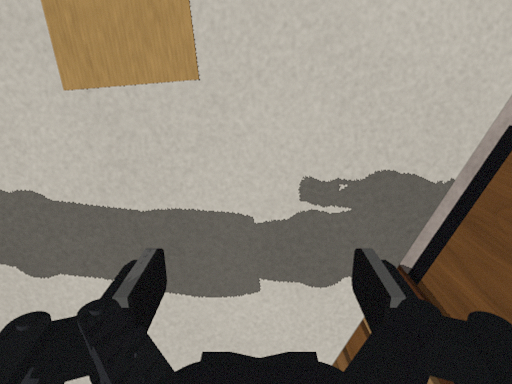

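The wrist view shows only the gripper and the table, because the arm did not move. The rows probably need every key, so I'll send them complete.

Request:
{"fn": "step_arm", "kwargs": {"increments": [{"grip": 0.5,"x": 0.026,"y": -0.026,"z": -0.008,"rx": 0,"ry": 0,"rz": 0},{"grip": 0.5,"x": 0.052,"y": -0.052,"z": -0.016,"rx": 0,"ry": 0,"rz": 0},{"grip": 0.5,"x": 0.077,"y": -0.079,"z": -0.024,"rx": 0,"ry": 0,"rz": 0},{"grip": 0.5,"x": 0.103,"y": -0.105,"z": -0.032,"rx": 0,"ry": 0,"rz": 0},{"grip": 0.5,"x": 0.129,"y": -0.131,"z": -0.04,"rx": 0,"ry": 0,"rz": 0}]}}

```text
t: 0.57
tcp_pos: [0.3204, -0.3958, 0.2854]
ee_rot: [-0.0, 0.978, 0.21, -0.0]
ft_force: [1.1, -0.1, -0.2]
grip_width: 0.5
grip_force: 0.0
```

Request:
{"fn": "step_arm", "kwargs": {"increments": [{"grip": 0.5,"x": 0.026,"y": -0.009,"z": -0.01,"rx": 0,"ry": 0,"rz": 0},{"grip": 0.5,"x": 0.052,"y": -0.018,"z": -0.02,"rx": 0,"ry": 0,"rz": 0},{"grip": 0.5,"x": 0.078,"y": -0.027,"z": -0.03,"rx": 0,"ry": 0,"rz": 0},{"grip": 0.5,"x": 0.104,"y": -0.036,"z": -0.04,"rx": 0,"ry": 0,"rz": 0},{"grip": 0.5,"x": 0.13,"y": -0.045,"z": -0.05,"rx": 0,"ry": 0,"rz": 0}]}}

```text
t: 0.98
tcp_pos: [0.421, -0.3021, 0.3357]
ee_rot: [-0.0, 0.978, 0.21, -0.0]
ft_force: [-0.1, -1.4, 0.6]
grip_width: 0.504
grip_force: 0.0
```

Request:
{"fn": "step_arm", "kwargs": {"increments": [{"grip": 0.5,"x": 0.026,"y": -0.009,"z": -0.01,"rx": 0,"ry": 0,"rz": 0},{"grip": 0.5,"x": 0.052,"y": -0.018,"z": -0.02,"rx": 0,"ry": 0,"rz": 0},{"grip": 0.5,"x": 0.078,"y": -0.027,"z": -0.03,"rx": 0,"ry": 0,"rz": 0},{"grip": 0.5,"x": 0.104,"y": -0.036,"z": -0.04,"rx": 0,"ry": 0,"rz": 0},{"grip": 0.5,"x": 0.13,"y": -0.045,"z": -0.05,"rx": 0,"ry": 0,"rz": 0}]}}

```text
t: 1.4
tcp_pos: [0.5212, -0.2078, 0.3856]
ee_rot: [-0.0, 0.978, 0.21, -0.0]
ft_force: [1.2, -0.6, 0.2]
grip_width: 0.499
grip_force: 0.0
```

```bash
cat >> h.py <<'E'
from scipy.spatial.transform import Rotation as Ro
def RT(s): return Ro.from_quat(np.roll(s['ee_rot'],-1)).as_matrix(),np.array(s['tcp_pos'])
def wonz(s,u,v,z):
    o,d=wray(s,u,v);return o+d*(z-o[2])/d[2]
def wray(s,u,v):
    c=manip.get_calibration('wrist');K=np.array(c['camera_matrix']);T=np.array(c['mount']);R,p=RT(s)
    d=np.linalg.inv(K)@[u,v,1];d=R@T[:3,:3]@[d[0],-d[1],-d[2]];return p+R@T[:3,3],d
E
python3 - <<'E'
from h import *
import pickle
s,im=snap('wrist','w2.png');pickle.dump({k:np.array(s[k]) for k in('tcp_pos','ee_rot')},open('w2.pkl','wb'))
print({k:np.round(s[k],4).tolist() for k in('t','tcp_pos','ee_rot','qpos','grip_width','ft_force')})
E
```

```text
{'t': 1.4, 'tcp_pos': [0.5212, -0.2078, 0.3856], 'ee_rot': [-0.0001, 0.9778, 0.2097, -0.0002], 'qpos': [0.4333, 0.2612, -0.1969, 1.485, 0.0514, 1.4009, -0.9139], 'grip_width': 0.4991, 'ft_force': [1.2013, -0.5876, 0.2439]}
```

View pics/w2.png

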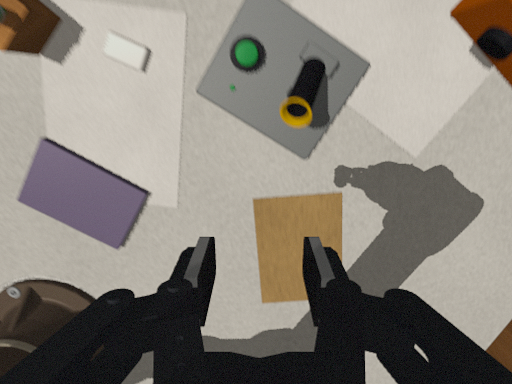

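The wrist picture shows the dock: the button is at (247,54), the yellow mouth at (296,112), and the slab corners at (197,91), (304,158) and (370,66).

```bash
python3 - <<'E'
from h import *
import pickle
s=pickle.load(open('w2.pkl','rb'));im=cv2.imread('pics/w2.png');h=cv2.cvtColor(im,cv2.COLOR_BGR2HSV)
def blob(lo,hi,roi):
    m=cv2.inRange(h,lo,hi);z=np.zeros_like(m);a,b,c,d=roi;z[b:d,a:c]=m[b:d,a:c]
    c=max(cv2.findContours(z,0,2)[0],key=cv2.contourArea);return cv2.fitEllipse(c)
g=blob((45,90,40),(85,255,255),(225,30,270,80));y=blob((18,120,80),(34,255,255),(270,85,325,140))
print(g,y)
B=wonz(s,*g[0],.036);M=wonz(s,*y[0],.118);v=M-B
print('B',B.round(4),'M',M.round(4),'len',np.hypot(*v[:2]),'yaw',np.degrees(np.arctan2(v[1],v[0])-np.arctan2(-90,-30.2)))
# top/wrist triangulation of the mouth
a,d=ray('top',363.1,219);b,e=wray(s,*y[0]);t=np.linalg.lstsq(np.c_[d,-e],b-a,rcond=None)[0];print('tri',a+t[0]*d,b+t[1]*e)
a,d=ray('top',324.6,206.4);b,e=wray(s,*g[0]);t=np.linalg.lstsq(np.c_[d,-e],b-a,rcond=None)[0];print('triB',a+t[0]*d,b+t[1]*e)
m=cv2.inRange(h,(0,0,70),(180,40,140));m[:, :185]=0;m[170:]=0;m[:,385:]=0
for p in((197,91),(304,158),(370,66)):print(wonz(s,*p,.014).round(4))
# slab edges by line fit on gradients: sample points
gray=cv2.GaussianBlur(cv2.cvtColor(im,6),(3,3),0).astype(float)
for n,p,q in(('-x edge',(197,91),(304,158)),('-y edge',(304,158),(370,66)),('+y edge',(197,91),(243,3))):
    p,q=np.array(p,float),np.array(q,float);u=(q-p)/np.linalg.norm(q-p);nn=np.array([-u[1],u[0]]);P=[]
    for f in np.linspace(.1,.9,30):
        c=p+f*(q-p);o=np.arange(-6,6.1,.5);pr=[cv2.getRectSubPix(gray.astype(np.float32),(1,1),tuple(c+k*nn))[0,0] for k in o]
        P.append(c+o[np.argmax(np.abs(np.gradient(pr)))]*nn)
    W=np.array([wonz(s,*x,.014)[:2] for x in P],np.float32);l=cv2.fitLine(W,cv2.DIST_HUBER,0,.001,.001).ravel();print(n,l.round(4),np.degrees(np.arctan2(l[1],l[0])))
E
```

```text
((246.2952423095703, 52.91398239135742), (22.7528133392334, 28.10133934020996), 164.5797119140625) ((295.9093322753906, 111.78624725341797), (29.086259841918945, 33.0869255065918), 122.23832702636719)
B [ 0.6201 -0.1441  0.036 ] M [ 0.5803 -0.2295  0.118 ] len 0.09418553907752729 yaw -6.470363999953609
tri [ 0.57585893 -0.2352737   0.10987367] [ 0.5799591  -0.23071321  0.10909659]
triB [ 0.61610276 -0.14592388  0.03362475] [ 0.6202154  -0.14400096  0.03396935]
[ 0.5434 -0.0971  0.014 ]
[ 0.5179 -0.2872  0.014 ]
[ 0.6788 -0.3129  0.014 ]
-x edge [ 0.1282  0.9917  0.5312 -0.1685] 82.63494
-y edge [ 0.9922 -0.1243  0.6006 -0.3031] -7.1416965
+y edge [ 0.9922 -0.1248  0.6178 -0.1042] -7.170524
```

Request:
{"fn": "step_arm", "kwargs": {"increments": [{"grip": 0.5,"x": 0.017,"y": -0.029,"z": 0.001,"rx": 0,"ry": 0,"rz": 0},{"grip": 0.5,"x": 0.034,"y": -0.058,"z": 0.003,"rx": 0,"ry": 0,"rz": 0},{"grip": 0.5,"x": 0.051,"y": -0.087,"z": 0.004,"rx": 0,"ry": 0,"rz": 0},{"grip": 0.5,"x": 0.068,"y": -0.116,"z": 0.006,"rx": 0,"ry": 0,"rz": 0},{"grip": 0.5,"x": 0.085,"y": -0.145,"z": 0.007,"rx": 0,"ry": 0,"rz": 0}]}}

```text
t: 1.87
tcp_pos: [0.5382, -0.0404, 0.3779]
ee_rot: [0.0, 0.978, 0.21, -0.0]
ft_force: [-0.2, 0.1, 0.1]
grip_width: 0.5
grip_force: 0.0
```

Request:
{"fn": "step_arm", "kwargs": {"increments": [{"grip": 0.5,"x": 0.017,"y": -0.029,"z": 0.001,"rx": 0,"ry": 0,"rz": 0},{"grip": 0.5,"x": 0.034,"y": -0.058,"z": 0.003,"rx": 0,"ry": 0,"rz": 0},{"grip": 0.5,"x": 0.051,"y": -0.087,"z": 0.004,"rx": 0,"ry": 0,"rz": 0},{"grip": 0.5,"x": 0.068,"y": -0.116,"z": 0.006,"rx": 0,"ry": 0,"rz": 0},{"grip": 0.5,"x": 0.085,"y": -0.145,"z": 0.007,"rx": 0,"ry": 0,"rz": 0}]}}

```text
t: 2.28
tcp_pos: [0.5563, 0.1267, 0.3709]
ee_rot: [0.0, 0.978, 0.21, -0.0]
ft_force: [1.0, 0.3, 0.2]
grip_width: 0.5
grip_force: 0.0
```

Request:
{"fn": "step_arm", "kwargs": {"increments": [{"grip": 0.5,"x": 0.017,"y": -0.029,"z": 0.001,"rx": 0,"ry": 0,"rz": 0},{"grip": 0.5,"x": 0.034,"y": -0.058,"z": 0.003,"rx": 0,"ry": 0,"rz": 0},{"grip": 0.5,"x": 0.051,"y": -0.087,"z": 0.004,"rx": 0,"ry": 0,"rz": 0},{"grip": 0.5,"x": 0.068,"y": -0.116,"z": 0.006,"rx": 0,"ry": 0,"rz": 0},{"grip": 0.5,"x": 0.085,"y": -0.145,"z": 0.007,"rx": 0,"ry": 0,"rz": 0}]}}

```text
t: 2.7
tcp_pos: [0.5745, 0.2937, 0.3637]
ee_rot: [0.0, 0.978, 0.21, -0.0]
ft_force: [0.9, -0.2, -0.1]
grip_width: 0.5
grip_force: 0.0
```

Request:
{"fn": "step_arm", "kwargs": {"increments": [{"grip": 0.5,"x": 0,"y": 0,"z": 0,"rx": 0,"ry": 0,"rz": -0.1},{"grip": 0.5,"x": 0,"y": 0,"z": 0,"rx": 0,"ry": 0,"rz": -0.2},{"grip": 0.5,"x": 0,"y": 0,"z": 0,"rx": 0,"ry": 0,"rz": -0.3},{"grip": 0.5,"x": 0,"y": 0,"z": 0,"rx": 0,"ry": 0,"rz": -0.4},{"grip": 0.5,"x": 0,"y": 0,"z": 0,"rx": 0,"ry": 0,"rz": -0.42}]}}

```text
t: 3.12
tcp_pos: [0.5746, 0.2922, 0.3637]
ee_rot: [0.0, 0.912, 0.411, -0.0]
ft_force: [-0.4, -0.4, -1.0]
grip_width: 0.499
grip_force: 0.0
```

Request:
{"fn": "step_arm", "kwargs": {"increments": [{"grip": 0.5,"x": 0,"y": 0,"z": 0,"rx": 0,"ry": 0,"rz": -0.1},{"grip": 0.5,"x": 0,"y": 0,"z": 0,"rx": 0,"ry": 0,"rz": -0.2},{"grip": 0.5,"x": 0,"y": 0,"z": 0,"rx": 0,"ry": 0,"rz": -0.3},{"grip": 0.5,"x": 0,"y": 0,"z": 0,"rx": 0,"ry": 0,"rz": -0.4},{"grip": 0.5,"x": 0,"y": 0,"z": 0,"rx": 0,"ry": 0,"rz": -0.42}]}}

```text
t: 3.53
tcp_pos: [0.5747, 0.2921, 0.364]
ee_rot: [0.0, 0.807, 0.591, -0.0]
ft_force: [-0.0, -0.4, 0.1]
grip_width: 0.501
grip_force: 0.0
```

```bash
python3 - <<'E'
from h import *
import pickle
s,im=snap('wrist','w3.png');pickle.dump({k:np.array(s[k]) for k in('tcp_pos','ee_rot')},open('w3.pkl','wb'))
print({k:np.round(s[k],4).tolist() for k in('t','tcp_pos','ee_rot','qpos','grip_width','ft_force')})
E
```

```text
{'t': 3.5333, 'tcp_pos': [0.5747, 0.2921, 0.364], 'ee_rot': [0.0, 0.8066, 0.5912, -0.0003], 'qpos': [-0.1965, 0.4692, -0.5793, 1.2893, 0.2519, 1.4554, -1.0603], 'grip_width': 0.5008, 'ft_force': [-0.0132, -0.36, 0.0605]}
```

View pics/w3.png

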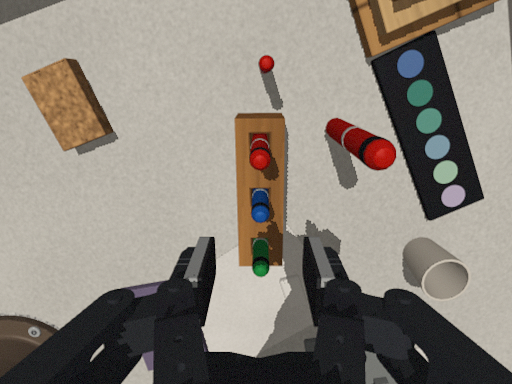

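Wrist view: the block lies at columns 236–285. The engraver dome is at (260,158), blue at (260,213) and green at (261,268). The large red pen at (378,153) and the cup are clear of the gripper.

```bash
python3 - <<'E'
from h import *
import pickle
s=pickle.load(open('w3.pkl','rb'));R,p=RT(s)
for n,u,v,z in(('dome',260,158,.168),('blue',260,213,.133),('green',261,268,.133),('blkTL',236,115,.075),('blkTR',284,115,.075),('blkBL',239,265,.075),('hole',260,145,.075)):
    w=wonz(s,u,v,z);print(n,w.round(4),'tool',(R.T@(w-p)).round(4))
# where TCP projects
c=manip.get_calibration('wrist');T=np.linalg.inv(c['mount']);K=np.array(c['camera_matrix'])
for z in(-.005,.014,.15):
    q=T@[0,0,z,1];q=K@[q[0],-q[1],-q[2]];print(z,q[:2]/q[2])
E
```

```text
dome [0.5774 0.2966 0.168 ] tool [0.0053 0.0013 0.196 ]
blue [0.555  0.2245 0.133 ] tool [-0.0703  0.0016  0.231 ]
green [0.5336 0.1519 0.133 ] tool [-0.1459  0.0031  0.2311]
blkTL [0.559 0.338 0.075] tool [ 0.0393 -0.0287  0.289 ]
blkTR [0.6169 0.3198 0.075 ] tool [0.0393 0.032  0.289 ]
blkBL [0.4937 0.1315 0.075 ] tool [-0.1773 -0.0288  0.2891]
hole [0.5765 0.2924 0.075 ] tool [0.001  0.0017 0.289 ]
-0.005 [258.71743082 273.05760086]
0.014 [258.71029793 251.4700534 ]
0.15 [258.68516265 175.39856132]
```

Request:
{"fn": "step_arm", "kwargs": {"increments": [{"grip": 0.5,"x": 0.0045,"y": 0.0015,"z": 0.025,"rx": 0,"ry": 0,"rz": 0},{"grip": 0.5,"x": 0.0045,"y": 0.0015,"z": 0.05,"rx": 0,"ry": 0,"rz": 0},{"grip": 0.5,"x": 0.0045,"y": 0.0015,"z": 0.08,"rx": 0,"ry": 0,"rz": 0},{"grip": 0.5,"x": 0.0045,"y": 0.0015,"z": 0.11,"rx": 0,"ry": 0,"rz": 0},{"grip": 0.5,"x": 0.0045,"y": 0.0015,"z": 0.14,"rx": 0,"ry": 0,"rz": 0}]}}

```text
t: 4.0
tcp_pos: [0.5774, 0.2961, 0.2231]
ee_rot: [0.0, 0.809, 0.588, 0.0]
ft_force: [0.7, -0.0, 0.7]
grip_width: 0.501
grip_force: 0.0
```

Request:
{"fn": "step_arm", "kwargs": {"increments": [{"grip": 0.5,"x": 0,"y": 0,"z": 0.02,"rx": 0,"ry": 0,"rz": 0},{"grip": 0.5,"x": 0,"y": 0,"z": 0.04,"rx": 0,"ry": 0,"rz": 0},{"grip": 0.5,"x": 0,"y": 0,"z": 0.06,"rx": 0,"ry": 0,"rz": 0},{"grip": 0.5,"x": 0,"y": 0,"z": 0.081,"rx": 0,"ry": 0,"rz": 0},{"grip": 0.5,"x": 0,"y": 0,"z": 0.081,"rx": 0,"ry": 0,"rz": 0}]}}

```text
t: 4.42
tcp_pos: [0.5756, 0.2944, 0.139]
ee_rot: [-0.0, 0.808, 0.588, -0.003]
ft_force: [-0.5, -0.7, -0.3]
grip_width: 0.501
grip_force: 0.0
```

Request:
{"fn": "step_arm", "kwargs": {"increments": [{"grip": 0.1,"x": 0,"y": 0,"z": 0,"rx": 0,"ry": 0,"rz": 0},{"grip": 0.1,"x": 0,"y": 0,"z": 0,"rx": 0,"ry": 0,"rz": 0},{"grip": 0.1,"x": 0,"y": 0,"z": 0,"rx": 0,"ry": 0,"rz": 0},{"grip": 0.1,"x": 0,"y": 0,"z": 0,"rx": 0,"ry": 0,"rz": 0},{"grip": 0.1,"x": 0,"y": 0,"z": 0,"rx": 0,"ry": 0,"rz": 0}]}}

```text
t: 4.83
tcp_pos: [0.5778, 0.2966, 0.1444]
ee_rot: [0.0, 0.807, 0.59, 0.001]
ft_force: [0.8, -0.7, 2.4]
grip_width: 0.242
grip_force: 58.6
```

Request:
{"fn": "step_arm", "kwargs": {"increments": [{"grip": 0.1,"x": 0,"y": 0,"z": 0,"rx": 0,"ry": 0,"rz": 0},{"grip": 0.1,"x": 0,"y": 0,"z": 0,"rx": 0,"ry": 0,"rz": 0},{"grip": 0.1,"x": 0,"y": 0,"z": 0,"rx": 0,"ry": 0,"rz": 0},{"grip": 0.1,"x": 0,"y": 0,"z": 0,"rx": 0,"ry": 0,"rz": 0},{"grip": 0.1,"x": 0,"y": 0,"z": -0.005,"rx": 0,"ry": 0,"rz": 0}]}}

```text
t: 5.25
tcp_pos: [0.5772, 0.296, 0.1479]
ee_rot: [0.0, 0.807, 0.59, -0.0]
ft_force: [-0.3, -0.5, -1.0]
grip_width: 0.243
grip_force: 58.8
```

Request:
{"fn": "step_arm", "kwargs": {"increments": [{"grip": 0.1,"x": 0,"y": 0,"z": -0.03,"rx": 0,"ry": 0,"rz": 0},{"grip": 0.1,"x": 0,"y": 0,"z": -0.07,"rx": 0,"ry": 0,"rz": 0},{"grip": 0.1,"x": 0,"y": 0,"z": -0.11,"rx": 0,"ry": 0,"rz": 0},{"grip": 0.1,"x": 0,"y": 0,"z": -0.15,"rx": 0,"ry": 0,"rz": 0},{"grip": 0.1,"x": 0,"y": 0,"z": -0.185,"rx": 0,"ry": 0,"rz": 0}]}}

```text
t: 5.67
tcp_pos: [0.5771, 0.2963, 0.3363]
ee_rot: [-0.0, 0.807, 0.59, 0.001]
ft_force: [0.8, 1.0, -0.6]
grip_width: 0.244
grip_force: 59.1
```

Request:
{"fn": "step_arm", "kwargs": {"increments": [{"grip": 0.1,"x": -0.034,"y": 0.004,"z": 0.002,"rx": 0,"ry": 0,"rz": 0},{"grip": 0.1,"x": -0.069,"y": 0.008,"z": 0.004,"rx": 0,"ry": 0,"rz": 0},{"grip": 0.1,"x": -0.103,"y": 0.013,"z": 0.006,"rx": 0,"ry": 0,"rz": 0},{"grip": 0.1,"x": -0.138,"y": 0.017,"z": 0.008,"rx": 0,"ry": 0,"rz": 0},{"grip": 0.1,"x": -0.172,"y": 0.021,"z": 0.01,"rx": 0,"ry": 0,"rz": 0}]}}

```text
t: 6.08
tcp_pos: [0.5445, 0.1243, 0.3233]
ee_rot: [0.0, 0.807, 0.59, -0.0]
ft_force: [0.6, -0.4, -1.0]
grip_width: 0.245
grip_force: 59.2
```

Request:
{"fn": "step_arm", "kwargs": {"increments": [{"grip": 0.1,"x": -0.034,"y": 0.004,"z": 0.002,"rx": 0,"ry": 0,"rz": 0},{"grip": 0.1,"x": -0.069,"y": 0.008,"z": 0.004,"rx": 0,"ry": 0,"rz": 0},{"grip": 0.1,"x": -0.103,"y": 0.013,"z": 0.006,"rx": 0,"ry": 0,"rz": 0},{"grip": 0.1,"x": -0.138,"y": 0.017,"z": 0.008,"rx": 0,"ry": 0,"rz": 0},{"grip": 0.1,"x": -0.172,"y": 0.021,"z": 0.01,"rx": 0,"ry": 0,"rz": 0}]}}

```text
t: 6.5
tcp_pos: [0.5123, -0.046, 0.3134]
ee_rot: [0.0, 0.807, 0.59, -0.0]
ft_force: [1.8, -0.5, -0.7]
grip_width: 0.244
grip_force: 59.2
```

Request:
{"fn": "step_arm", "kwargs": {"increments": [{"grip": 0.1,"x": -0.034,"y": 0.004,"z": 0.002,"rx": 0,"ry": 0,"rz": 0},{"grip": 0.1,"x": -0.069,"y": 0.008,"z": 0.004,"rx": 0,"ry": 0,"rz": 0},{"grip": 0.1,"x": -0.103,"y": 0.013,"z": 0.006,"rx": 0,"ry": 0,"rz": 0},{"grip": 0.1,"x": -0.138,"y": 0.017,"z": 0.008,"rx": 0,"ry": 0,"rz": 0},{"grip": 0.1,"x": -0.172,"y": 0.021,"z": 0.01,"rx": 0,"ry": 0,"rz": 0}]}}

```text
t: 6.92
tcp_pos: [0.4801, -0.2161, 0.3034]
ee_rot: [0.0, 0.807, 0.59, -0.0]
ft_force: [1.3, -0.1, -0.7]
grip_width: 0.236
grip_force: 59.2
```

Request:
{"fn": "step_arm", "kwargs": {"increments": [{"grip": 0.1,"x": 0,"y": 0,"z": 0,"rx": -0.08,"ry": 0.015,"rz": 0},{"grip": 0.1,"x": 0,"y": 0,"z": 0,"rx": -0.16,"ry": 0.03,"rz": 0},{"grip": 0.1,"x": 0,"y": 0,"z": 0,"rx": -0.24,"ry": 0.044,"rz": 0},{"grip": 0.1,"x": 0,"y": 0,"z": 0,"rx": -0.3,"ry": 0.055,"rz": 0},{"grip": 0.1,"x": 0,"y": 0,"z": 0,"rx": -0.3,"ry": 0.055,"rz": 0}]}}

```text
t: 7.33
tcp_pos: [0.4785, -0.2145, 0.3029]
ee_rot: [0.105, 0.798, 0.583, 0.11]
ft_force: [-1.0, -0.4, -1.3]
grip_width: 0.237
grip_force: 59.2
```

Request:
{"fn": "step_arm", "kwargs": {"increments": [{"grip": 0.1,"x": 0,"y": 0,"z": 0,"rx": -0.08,"ry": 0.015,"rz": 0},{"grip": 0.1,"x": 0,"y": 0,"z": 0,"rx": -0.16,"ry": 0.03,"rz": 0},{"grip": 0.1,"x": 0,"y": 0,"z": 0,"rx": -0.24,"ry": 0.044,"rz": 0},{"grip": 0.1,"x": 0,"y": 0,"z": 0,"rx": -0.3,"ry": 0.056,"rz": 0},{"grip": 0.1,"x": 0,"y": 0,"z": 0,"rx": -0.3,"ry": 0.056,"rz": 0}]}}

```text
t: 7.75
tcp_pos: [0.4792, -0.2136, 0.3018]
ee_rot: [0.205, 0.77, 0.563, 0.219]
ft_force: [-1.0, 0.6, -0.8]
grip_width: 0.244
grip_force: 59.3
```

```bash
cat >> h.py <<'E'
ps=np.radians(-7.2);ex=np.array([np.cos(ps),np.sin(ps),0]);ey=np.array([-np.sin(ps),np.cos(ps),0])
A=np.array([0,0,1])*np.cos(np.radians(35))-ex*np.sin(np.radians(35))
def goal(s,O,up,L=.131):
    "tool-frame shift and turn to put the nose 'up' along the sleeve axis"
    R,p=RT(s);S=np.array([*O,.032])+.03*ex
    z=R.T@-A;ax=np.cross([0,0,1],z);n=np.linalg.norm(ax)
    return (R.T@(S+A*(up+L)-p)).round(4),(ax/n*np.arcsin(n)).round(4)
E
python3 - <<'E'
from h import *
s,im=snap('wrist','w4.png');snap('top','t4.png')
print({k:np.round(s[k],4).tolist() for k in('t','tcp_pos','ee_rot','qpos','grip_width','ft_force')})
print(goal(s,(.6085,-.2339),.13))
t=cv2.imread('pics/t4.png')[150:270,280:420];cv2.imwrite('pics/c4.png',np.hstack([cv2.resize(cv2.imread('pics/w4.png'),(440,330)),cv2.resize(t,(360,330))]))
E
```

```text
{'t': 7.75, 'tcp_pos': [0.4792, -0.2136, 0.3018], 'ee_rot': [0.205, 0.7702, 0.563, 0.2186], 'qpos': [0.9018, -0.0092, -0.4509, 2.1724, -0.4622, 0.4347, 0.5088], 'grip_width': 0.2435, 'ft_force': [-1.0223, 0.5618, -0.8363]}
(array([-0.0081, -0.0218,  0.0523]), array([-0.0025, -0.0015,  0.    ]))
```

View pics/c4.png

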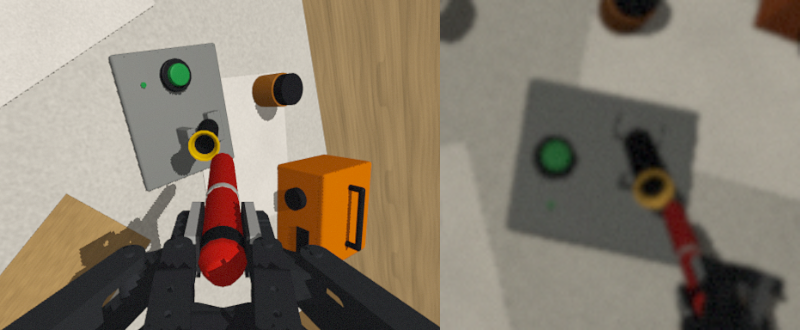

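The wrist view shows the pen held straight along the tool axis, nose at about (258,182) in full pixels, with the mouth just beyond it. I'll re-measure the mouth from here.

```bash
cat > mm.py <<'E'
from h import *
import sys,pickle
f,roi=sys.argv[1],[int(a) for a in sys.argv[2].split(',')]
def run(s,im):
    h=cv2.cvtColor(im,cv2.COLOR_BGR2HSV);m=cv2.inRange(h,(18,120,80),(34,255,255));z=np.zeros_like(m);a,b,c,d=roi;z[b:d,a:c]=m[b:d,a:c]
    e=cv2.fitEllipse(cv2.convexHull(np.vstack(cv2.findContours(z,0,2)[0])));M=wonz(s,*e[0],.118);B=None
    g=cv2.inRange(h,(45,90,40),(85,255,255));c=max(cv2.findContours(g,0,2)[0],key=cv2.contourArea);e2=cv2.fitEllipse(c);B=wonz(s,*e2[0],.036)
    print('ell',np.round(e[0],1),np.round(e[1],1),'M',M.round(4),'B',B.round(4),'O from M',(M+.0302*ex).round(4),'from B',(B-.09*ey).round(4))
    r=cv2.inRange(h,(0,150,60),(6,255,255))
    cs=max(cv2.findContours(r,0,2)[0],key=cv2.contourArea);print('red',cv2.boundingRect(cs),cv2.boundingRect(cv2.findNonZero(r[:,:320])))
    R,p=RT(s);c=manip.get_calibration('wrist');T=np.linalg.inv(c['mount']);K=np.array(c['camera_matrix'])
    for l in(.131,.113):
        q=T@[0,0,l,1];q=K@[q[0],-q[1],-q[2]];print('axis at',l,(q[:2]/q[2]).round(1))
    for row in (185,190,200,212,225,240):
        w=np.where(r[row,200:320])[0]
        if len(w):print(row,200+w[0],200+w[-1],200+(w[0]+w[-1])/2)
if f=='new':
    s,_=snap('wrist',sys.argv[3]);pickle.dump({k:np.array(s[k]) for k in('tcp_pos','ee_rot')},open(sys.argv[3]+'.pkl','wb'));run(s,cv2.imread('pics/'+sys.argv[3]))
else:
    s=manip.get_state();run(s,cv2.imread(f))
E
python3 mm.py pics/w4.png 205,140,275,195
```

```text
ell [237.  169.2] [36.7 37.2] M [ 0.5784 -0.2314  0.118 ] B [ 0.6168 -0.1458  0.036 ] O from M [ 0.6084 -0.2352  0.118 ] from B [ 0.6055 -0.2351  0.036 ]
red (230, 277, 58, 56) (230, 178, 58, 155)
axis at 0.131 [258.5 181.9]
axis at 0.113 [258.5 188.7]
185 249 270 259.5
190 246 270 258.0
200 244 272 258.0
212 243 274 258.5
225 243 274 258.5
240 239 278 258.5
```

Request:
{"fn": "step_arm", "kwargs": {"increments": [{"grip": 0.1,"x": -0.008,"y": -0.022,"z": 0.01,"rx": -0.0025,"ry": -0.0015,"rz": 0},{"grip": 0.1,"x": -0.008,"y": -0.022,"z": 0.02,"rx": -0.0025,"ry": -0.0015,"rz": 0},{"grip": 0.1,"x": -0.008,"y": -0.022,"z": 0.035,"rx": -0.0025,"ry": -0.0015,"rz": 0},{"grip": 0.1,"x": -0.008,"y": -0.022,"z": 0.05,"rx": -0.0025,"ry": -0.0015,"rz": 0},{"grip": 0.1,"x": -0.008,"y": -0.022,"z": 0.052,"rx": -0.0025,"ry": -0.0015,"rz": 0}]}}

```text
t: 8.27
tcp_pos: [0.4933, -0.2188, 0.2464]
ee_rot: [0.206, 0.77, 0.564, 0.219]
ft_force: [-0.1, -0.4, 0.1]
grip_width: 0.241
grip_force: 59.3
```

```bash
python3 mm.py new 200,100,320,200 w5.png; python3 - <<'E'
from h import *
s,_=snap('top','t5.png');snap('scene','s5.png');print(s['tcp_pos'],s['ee_rot'],s['qpos'])
for O in((.6085,-.2339),(.6075,-.235)): print(goal(s,O,.13))
t=cv2.imread('pics/s5.png')[90:190,130:240]
cv2.imwrite('pics/c5.png',np.hstack([cv2.resize(cv2.imread('pics/w5.png')[90:300,150:370],(430,400)),cv2.resize(t,(370,400),interpolation=2)]))
E
```

```text
ell [253.4 176.8] [42.1 43.8] M [ 0.5762 -0.23    0.118 ] B [ 0.6148 -0.1452  0.036 ] O from M [ 0.6062 -0.2338  0.118 ] from B [ 0.6035 -0.2345  0.036 ]
red (231, 277, 57, 56) (231, 177, 57, 156)
axis at 0.131 [258.5 181.9]
axis at 0.113 [258.5 188.7]
185 246 270 258.0
190 246 271 258.5
200 244 272 258.0
212 243 274 258.5
225 243 274 258.5
240 239 278 258.5
[ 0.49293069 -0.21870967  0.24676045] [0.20558929 0.76950021 0.56360722 0.21897346] [ 0.87074988  0.09858995 -0.46177042  2.23172231 -0.50422072  0.26665479
  0.56819838]
(array([-0.0011, -0.003 , -0.001 ]), array([-0.0011, -0.0021,  0.    ]))
(array([-0.0025, -0.0034, -0.0015]), array([-0.0011, -0.0021,  0.    ]))
```

View pics/c5.png

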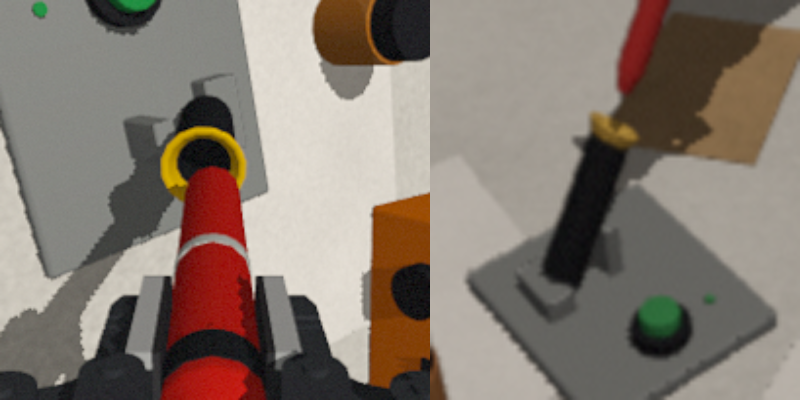

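The mouth in the wrist view, (254,177), sits about 4 px left of and 3 px below the pen axis line. The scene view shows the nose just above the mouth. Joint 6 is at 0.27 against its 0.12 limit, so I'll fit the arm's kinematics to check that the home pose is reachable.

```bash
cat > kin.py <<'E'
from h import *
import itertools
from scipy.optimize import least_squares
D=[([1.0454,.4352,.025,1.574,-.0116,1.134,-.0751],[.2562,-.5696,.2446],[-.0007,.9777,.2098,-.0002]),
([.4333,.2612,-.1969,1.485,.0514,1.4009,-.9139],[.5212,-.2078,.3856],[-.0001,.9778,.2097,-.0002]),
([-.1965,.4692,-.5793,1.2893,.2519,1.4554,-1.0603],[.5747,.2921,.364],[0,.8066,.5912,-.0003]),
([.9018,-.0092,-.4509,2.1724,-.4622,.4347,.5088],[.4792,-.2136,.3018],[.205,.7702,.563,.2186]),
([.87075,.09859,-.46177,2.23172,-.50422,.26665,.5682],[.49293,-.21871,.24676],[.20559,.7695,.56361,.21897])]
def fk(q,p,sg):
    h,a,e1,e2,b,w,L,c1,c7=p;y=lambda t:Ro.from_euler('y',t).as_matrix();z=lambda t:Ro.from_euler('z',t).as_matrix()
    R=z(sg[0]*q[0]+c1);P=np.array([0,0,h])
    R=R@y(q[1])@z(sg[1]*q[2]);P=P+R@[e1,0,a];R=R@y(q[3]);P=P+R@[e2,0,b];R=R@z(sg[2]*q[4])@y(q[5]);P=P+R@[w,0,0];R=R@z(sg[3]*q[6]+c7);return R,P+R@[0,0,L]
def res(p,sg):
    o=[]
    for q,t,e in D:
        R,P=fk(q,p,sg);E=Ro.from_quat(np.roll(e,-1)).as_matrix();o+=[*(P-t),*(.3*(R-E).ravel())]
    return np.array(o)
def fit():
    best=None
    for sg in itertools.product((-1,1),repeat=4):
        for c7 in(0,1.57,3.14,-1.57):
            r=least_squares(res,[.35,.35,0,0,.35,0,.25,0,c7],args=(sg,))
            if best is None or r.cost<best[0]:best=(r.cost,sg,r.x,np.abs(res(r.x,sg)).max())
    return best
E
python3 - <<'E'
from kin import *
b=fit();print(b);np.save('kin.npy',np.r_[b[2],b[1]])
p,sg=b[2],b[1]
lo=np.array([-2.62,-.44,-1.27,.08,-1.32,.12,-2.74]);hi=np.array([2.62,2.09,1.32,2.57,4.46,2,2.74])
q0=np.array(D[-1][0])
def ik(T,Rt,q0,n=1e-3):
    f=lambda q:np.r_[fk(q,p,sg)[1]-T,.3*(fk(q,p,sg)[0][:,2]-Rt[:,2]) if Rt.shape[1]==3 and SPIN else .3*(fk(q,p,sg)[0]-Rt).ravel(),n*(q-q0)]
    return least_squares(f,np.clip(q0,lo+1e-3,hi-1e-3),bounds=(lo,hi)),f
R0=Ro.from_quat(np.roll(D[-1][2],-1)).as_matrix();S=np.array([.6078,-.2345,.032])+.03*ex
for SPIN in(False,True):
    q=q0
    for up in np.arange(.13,-.001,-.01):
        r,f=ik(S+A*(up+.131),R0,q,1e-3);dq=r.x-q;q=r.x;print(SPIN,round(up,3),q.round(2),'err',np.abs(f(q)[:-7]).max().round(4))
E
```

```text
(np.float64(0.00043192195246853616), (-1, -1, -1, -1), array([ 0.19580765,  0.54808471,  0.0262103 , -0.0238017 ,  0.40070715,
        0.00345261,  0.28802628, -0.07467062,  1.50150901]), np.float64(0.012689678322612656))
False 0.13 [ 0.95  0.1  -0.5   2.23 -0.64  0.31  0.72] err 0.0
False 0.12 [ 0.93  0.12 -0.51  2.23 -0.63  0.28  0.71] err 0.0
False 0.11 [ 0.92  0.15 -0.51  2.24 -0.63  0.26  0.71] err 0.0
False 0.1 [ 0.91  0.17 -0.51  2.24 -0.63  0.23  0.71] err 0.0
False 0.09 [ 0.9   0.19 -0.51  2.24 -0.63  0.2   0.71] err 0.0
False 0.08 [ 0.89  0.21 -0.51  2.24 -0.63  0.18  0.71] err 0.0
False 0.07 [ 0.88  0.24 -0.52  2.23 -0.63  0.15  0.71] err 0.0
False 0.06 [ 0.87  0.26 -0.52  2.23 -0.63  0.13  0.71] err 0.0
False 0.05 [ 0.81  0.28 -0.45  2.23 -0.79  0.12  0.87] err 0.0
False 0.04 [ 0.74  0.29 -0.37  2.23 -1.    0.12  1.08] err 0.0
False 0.03 [ 0.69  0.31 -0.32  2.23 -1.18  0.12  1.26] err 0.0
False 0.02 [ 0.65  0.33 -0.28  2.22 -1.32  0.12  1.39] err 0.0004
False 0.01 [ 0.63  0.34 -0.26  2.21 -1.32  0.12  1.39] err 0.0023
False 0.0 [ 0.61  0.36 -0.25  2.2  -1.32  0.12  1.39] 
[... 184 characters left out ...]
57] err 0.0
True 0.1 [ 0.89  0.17 -0.49  2.24 -0.65  0.23  0.57] err 0.0
True 0.09 [ 0.88  0.19 -0.49  2.24 -0.65  0.21  0.57] err 0.0
True 0.08 [ 0.88  0.21 -0.49  2.24 -0.66  0.18  0.57] err 0.0
True 0.07 [ 0.87  0.24 -0.5   2.23 -0.66  0.16  0.57] err 0.0
True 0.06 [ 0.86  0.26 -0.5   2.23 -0.66  0.13  0.57] err 0.0
True 0.05 [ 0.81  0.28 -0.45  2.23 -0.79  0.12  0.57] err 0.0
True 0.04 [ 0.74  0.29 -0.37  2.23 -1.    0.12  0.57] err 0.0
True 0.03 [ 0.69  0.31 -0.32  2.23 -1.18  0.12  0.57] err 0.0
True 0.02 [ 0.65  0.33 -0.28  2.22 -1.32  0.12  0.57] err 0.0003
True 0.01 [ 0.63  0.34 -0.26  2.21 -1.32  0.12  0.57] err 0.0021
True 0.0 [ 0.61  0.36 -0.25  2.2  -1.32  0.12  0.57] err 0.0038
```

```bash
cat > kin2.py <<'E'
from kin import *
def fk(q,p,sg=None):
    h,a,e1,e2,b,w,L,y1,y2,y3,y4=p[:11];y=lambda t:Ro.from_euler('y',t).as_matrix();z=lambda t:Ro.from_euler('z',t).as_matrix()
    q=np.array(q)+np.r_[p[11:14],p[14],p[15],p[16],p[17]]
    R=z(-q[0]);P=np.array([0,0,h])+R@[p[18],y4,0]
    R=R@y(q[1])@z(-q[2]);P=P+R@[e1,y1,a];R=R@y(q[3]);P=P+R@[e2,y2,b];R=R@z(-q[4])@y(q[5]);P=P+R@[w,y3,0];R=R@z(-q[6]);return R,P+R@[0,0,L]
def res2(p):
    o=[]
    for q,t,e in D:
        R,P=fk(q,p);E=Ro.from_quat(np.roll(e,-1)).as_matrix();o+=[*(P-t),*(.3*(R-E).ravel())]
    return np.r_[o,.02*p[7:17],.02*np.array([p[18]]),.003*(p[:7]-[.2,.55,.03,-.03,.4,0,.29])]
E
python3 - <<'E'
from kin2 import *
import kin
k=np.load('kin.npy');print(kin.res(k[:9],k[9:]).reshape(5,12)[:,:].round(3))
r=least_squares(res2,np.r_[k[:7],np.zeros(10),-1.5,0]);print(r.x.round(4));print(res2(r.x)[:60].reshape(5,12).round(4))
np.save('kin2.npy',r.x)
E
```

```text
[[ 0.006  0.004  0.001  0.001 -0.001  0.    -0.001 -0.001  0.     0.
  -0.     0.   ]
 [ 0.003  0.01   0.001  0.001 -0.001 -0.    -0.001 -0.001 -0.    -0.
   0.     0.   ]
 [ 0.001 -0.    -0.001  0.002 -0.     0.    -0.    -0.002 -0.    -0.
   0.    -0.   ]
 [-0.001  0.001  0.     0.005 -0.    -0.002 -0.     0.002 -0.013 -0.012
   0.002 -0.   ]
 [ 0.001 -0.001 -0.001  0.005 -0.    -0.002 -0.     0.002 -0.013 -0.012
   0.002  0.   ]]
[ 2.6900e-01  5.5530e-01  5.2000e-03 -2.7000e-03  4.2230e-01 -5.0000e-04
  3.4910e-01 -6.0000e-03 -6.0000e-03 -6.9000e-03 -3.4500e-02  1.0000e-04
  0.0000e+00 -1.0000e-04 -1.0000e-04 -1.0000e-04  1.0000e-04 -1.5708e+00
 -5.0000e-04]
[[-0.     -0.      0.      0.     -0.      0.     -0.     -0.      0.
   0.     -0.      0.    ]
 [ 0.      0.0001 -0.0001 -0.      0.0001 -0.      0.0001  0.     -0.
  -0.      0.      0.    ]
 [ 0.     -0.      0.      0.     -0.      0.     -0.     -0.     -0.
  -0.      0.      0.    ]
 [-0.0001 -0.0001  0.0001  0.     -0.     -0.     -0.     -0.     -0.
  -0.      0.     -0.    ]
 [ 0.0001  0.0001 -0.     -0.     -0.      0.     -0.     -0.      0.
   0.      0.      0.    ]]
```

```bash
cat >> kin2.py <<'E'
lo=np.array([-2.62,-.44,-1.27,.08,-1.32,.12,-2.74]);hi=np.array([2.62,2.09,1.32,2.57,4.46,2,2.74])
S=np.array([.6078,-.2345,.032])+.03*ex
def P():return np.load('kin2.npy')
def rep(n,q):print(n,np.round(q,2))
E
python3 - <<'E'
from kin2 import *
p=P();q0=np.array(D[-1][0])
def sol(up,q0,extra=None,tz=-A,n=1e-4):
    T=S+A*(up+.131)
    f=lambda q:(lambda R,X:np.r_[X-T,.3*(R[:,2]-tz),n*(q-q0)])(*fk(q,p))
    r=least_squares(f,np.clip(q0,lo+.02,hi-.02),bounds=(lo,hi));return r.x,np.abs(f(r.x)[:6]).max()
q=q0
for up in np.arange(.13,-.001,-.02):
    q,e=sol(up,q,n=1e-3);print(round(up,2),q.round(2),round(e,5))
rng=np.random.default_rng(0);out=[]
for i in range(150):
    s=rng.uniform(np.maximum(lo,-2),np.minimum(hi,4));q,e=sol(0,s,n=1e-5)
    if e<5e-4:
        m=np.minimum(q-lo,hi-q)[:6].min();out.append((m,q))
out.sort(key=lambda t:-t[0])
for m,q in out[:8]:
    q1,e=sol(.13,q,n=1e-3);print('home',round(m,2),q.round(2),'hover',q1.round(2),round(e,4))
print(len(out))
E
```

```text
0.13 [ 0.88  0.09 -0.46  2.24 -0.52  0.26  0.57] 0.0
0.11 [ 0.86  0.14 -0.46  2.24 -0.51  0.21  0.57] 0.0
0.09 [ 0.83  0.19 -0.46  2.24 -0.49  0.16  0.57] 0.0
0.07 [ 0.75  0.22 -0.39  2.24 -0.62  0.12  0.57] 1e-05
0.05 [ 0.58  0.25 -0.2   2.25 -1.08  0.12  0.57] 2e-05
0.03 [ 0.52  0.29 -0.14  2.24 -1.32  0.12  0.57] 0.00126
0.01 [ 0.5   0.33 -0.13  2.21 -1.32  0.12  0.57] 0.00486
home 0.22 [ 1.19  0.59 -1.05  2.21  1.69  0.36  0.69] hover [ 1.57  0.27 -1.27  2.22  0.42  0.26  0.69] 0.0
home 0.21 [ 1.2   0.59 -1.06  2.21  1.69  0.36 -1.35] hover [ 1.57  0.27 -1.27  2.22  0.42  0.26 -1.35] 0.0
home 0.19 [ 1.16  0.56 -0.99  2.21  1.71  0.31  1.72] hover [ 1.57  0.27 -1.27  2.22  0.42  0.26  1.72] 0.0
home 0.18 [ 1.22  0.61 -1.09  2.21  1.68  0.39  2.7 ] hover [ 1.57  0.27 -1.27  2.22  0.42  0.26  2.7 ] 0.0
home 0.17 [ 1.22  0.62 -1.1   2.21  1.68  0.4   1.37] hover [ 1.57  0.27 -1.27  2.22  0.42  0.26  1.37] 0.0
home 0.17 [ 1.13  0.54 -0.96  2.22  1.72  0.29  2.65] hover [ 1.57  0.27 -1.27  2.22  0.42  0.26  2.65] 0.0
home 0.16 [ 1.23  0.62 -1.11  2.21  1.68  0.41 -0.83] hover [ 1.57  0.27 -1.27  2.22  0.42  0.26 -0.83] 0.0
home 0.15 [ 1.23  0.63 -1.12  2.21  1.68  0.41  1.56] hover [ 1.57  0.27 -1.27  2.22  0.42  0.26  1.56] 0.0
92
```

```bash
cat >> kin2.py <<'E'
def solR(T,Rt,q0,n=1e-3,p=None):
    p=P() if p is None else p
    f=lambda q:(lambda R,X:np.r_[X-T,(.3*(R-Rt)).ravel(),n*(q-q0)])(*fk(q,p))
    r=least_squares(f,np.clip(q0,lo+.01,hi-.01),bounds=(lo,hi));return r.x,np.abs(f(r.x)[:-7]).max()
def frame(x,z):
    z=z/np.linalg.norm(z);y=np.cross(z,x);y/=np.linalg.norm(y);return np.c_[np.cross(y,z),y,z]
def Ry(t):return Ro.from_euler('y',t).as_matrix()
E
python3 - <<'E'
from kin2 import *
p=P()
Rb=Ro.from_quat([.807,.5905,0,0]).as_matrix();G=np.array([.5772,.2962,.149]) # grasp point at the block
Rh=frame(ex,-A)
for d in(15,20,25,30,35):
    d=np.radians(d);print('delta',np.degrees(d))
    R=Rb@Ry(-d);q=np.array(D[2][0])
    for up in(.2,0): q,e=solR(G+[0,0,up]+R@[0,0,.005],R,q,p=p);print(' block',up,q.round(2),e.round(4))
    R=Rh@Ry(-d);q=np.array([.6,.1,-.3,2.1,-.2,.7,-.9])
    for up in(.15,.1,.05,0): q,e=solR(S+A*(up+.136)+R@[0,0,.005],R,q,p=p);print(' sleeve',up,q.round(2),e.round(4))
E
```

```text
delta 14.999999999999998
 block 0.2 [-0.37  0.6  -0.5   1.14  0.39  1.7  -1.13] 0.0
 block 0 [-0.36  0.73 -0.48  1.42  0.45  1.33 -1.25] 0.0
 sleeve 0.15 [ 0.59  0.1  -0.22  2.05 -0.1   0.65 -1.25] 0.0
 sleeve 0.1 [ 0.55  0.2  -0.21  2.06 -0.07  0.55 -1.29] 0.0
 sleeve 0.05 [ 0.51  0.29 -0.19  2.05 -0.04  0.46 -1.33] 0.0
 sleeve 0 [ 0.47  0.39 -0.16  2.04 -0.02  0.38 -1.35] 0.0
delta 20.0
 block 0.2 [-0.42  0.64 -0.47  1.09  0.42  1.79 -1.14] 0.0
 block 0 [-0.4   0.76 -0.46  1.36  0.47  1.43 -1.26] 0.0
 sleeve 0.15 [ 0.55  0.14 -0.2   1.99 -0.04  0.76 -1.32] 0.0
 sleeve 0.1 [ 0.52  0.23 -0.2   1.99 -0.02  0.67 -1.35] 0.0
 sleeve 0.05 [ 0.49  0.32 -0.18  1.98  0.01  0.59 -1.38] 0.0
 sleeve 0 [ 0.45  0.41 -0.16  1.96  0.03  0.52 -1.41] 0.0
delta 25.0
 block 0.2 [-0.47  0.68 -0.44  1.03  0.45  1.88 -1.14] 0.0
 block 0 [-0.45  0.81 -0.44  1.3   0.49  1.52 -1.27] 0.0
 sleeve 0.15 [ 0.51  0.18 -0.19  1.92 -0.    0.88 -1.36] 0.0
 sleeve 0.1 [ 0.49  0.26 -0.18  1.92  0.02  0.79 -1.39] 0.0
 sleeve 0.05 [ 0.46  0.35 -0.17  1.91  0.04  0.71 -1.42] 0.0
 sleeve 0 [ 0.43  0.44 -0.16  1.89  0.06  0.65 -1.44] 0.0
delta 29.999999999999996
 block 0.2 [-0.52  0.72 -0.41  0.98  0.49  1.96 -1.13] 0.0
 block 0 [-0.49  0.85 -0.42  1.24  0.51  1.62 -1.27] 0.0
 sleeve 0.15 [ 0.48  0.22 -0.17  1.86  0.02  0.98 -1.39] 0.0
 sleeve 0.1 [ 0.46  0.3  -0.17  1.85  0.04  0.9  -1.42] 0.0
 sleeve 0.05 [ 0.44  0.39 -0.16  1.84  0.06  0.83 -1.44] 0.0
 sleeve 0 [ 0.41  0.47 -0.15  1.82  0.08  0.77 -1.46] 0.0
delta 35.0
 block 0.2 [-0.65  0.75 -0.16  0.94  0.41  2.   -1.03] 0.0
 block 0 [-0.63  0.87 -0.18  1.19  0.4   1.65 -1.17] 0.0
 sleeve 0.15 [ 0.45  0.26 -0.15  1.79  0.04  1.09 -1.41] 0.0
 sleeve 0.1 [ 0.43  0.34 -0.15  1.79  0.06  1.02 -1.44] 0.0
 sleeve 0.05 [ 0.41  0.43 -0.14  1.77  0.07  0.95 -1.46] 0.0
 sleeve 0 [ 0.39  0.51 -0.13  1.74  0.08  0.89 -1.47] 0.0
```

```bash
cat >> h.py <<'E'
def delta(T,R1):
    s=manip.get_state();R,p=RT(s)
    print('t',round(s['t'],2),'pos',np.round(p,4),'q',np.round(s['qpos'],2),'F',np.round(s['ft_force'],1),'grip',round(float(s['grip_width']),3),round(float(s['grip_force']),1))
    print('shift',(R.T@(np.array(T)-p)).round(4),'turn',Ro.from_matrix(R.T@R1).as_rotvec().round(4))
Rb=Ro.from_quat([.807,.5905,0,0]).as_matrix()
E
python3 -c "
from h import *
delta([.4801,-.2161,.3034],Rb)"
```

```text
t 8.42 pos [ 0.4922 -0.2192  0.2478] q [ 0.87  0.1  -0.46  2.23 -0.51  0.27  0.57] F [ 0.4  0.  -0.6] grip 0.242 59.3
shift [ 0.0054  0.0211 -0.0526] turn [ 6.015e-01 -1.109e-01  2.000e-04]
```

Request:
{"fn": "step_arm", "kwargs": {"increments": [{"grip": 0.1,"x": 0.001,"y": 0.004,"z": -0.03,"rx": 0,"ry": 0,"rz": 0},{"grip": 0.1,"x": 0.003,"y": 0.012,"z": -0.045,"rx": 0.08,"ry": -0.015,"rz": 0},{"grip": 0.1,"x": 0.005,"y": 0.021,"z": -0.053,"rx": 0.16,"ry": -0.03,"rz": 0},{"grip": 0.1,"x": 0.0054,"y": 0.0211,"z": -0.0526,"rx": 0.24,"ry": -0.044,"rz": 0},{"grip": 0.1,"x": 0.0054,"y": 0.0211,"z": -0.0526,"rx": 0.32,"ry": -0.059,"rz": 0}]}}

```text
t: 8.83
tcp_pos: [0.4794, -0.2182, 0.3066]
ee_rot: [0.101, 0.8, 0.583, 0.101]
ft_force: [0.8, 0.6, -1.4]
grip_width: 0.246
grip_force: 59.3
```

Request:
{"fn": "step_arm", "kwargs": {"increments": [{"grip": 0.1,"x": 0,"y": 0,"z": 0,"rx": 0.08,"ry": -0.015,"rz": 0},{"grip": 0.1,"x": 0,"y": 0,"z": 0,"rx": 0.16,"ry": -0.03,"rz": 0},{"grip": 0.1,"x": 0,"y": 0,"z": 0,"rx": 0.24,"ry": -0.044,"rz": 0},{"grip": 0.1,"x": 0,"y": 0,"z": 0,"rx": 0.2815,"ry": -0.0519,"rz": 0},{"grip": 0.1,"x": 0,"y": 0,"z": 0,"rx": 0.2815,"ry": -0.0519,"rz": 0}]}}

```text
t: 9.25
tcp_pos: [0.4805, -0.2169, 0.3037]
ee_rot: [0.001, 0.807, 0.59, -0.001]
ft_force: [0.2, -0.4, -0.9]
grip_width: 0.242
grip_force: 59.3
```

Request:
{"fn": "step_arm", "kwargs": {"increments": [{"grip": 0.1,"x": 0.034,"y": -0.004,"z": -0.008,"rx": 0,"ry": 0,"rz": 0},{"grip": 0.1,"x": 0.069,"y": -0.008,"z": -0.016,"rx": 0,"ry": 0,"rz": 0},{"grip": 0.1,"x": 0.103,"y": -0.013,"z": -0.02,"rx": 0,"ry": 0,"rz": 0},{"grip": 0.1,"x": 0.138,"y": -0.017,"z": -0.025,"rx": 0,"ry": 0,"rz": 0},{"grip": 0.1,"x": 0.172,"y": -0.021,"z": -0.03,"rx": 0,"ry": 0,"rz": 0}]}}

```text
t: 9.67
tcp_pos: [0.511, -0.0452, 0.3341]
ee_rot: [0.002, 0.808, 0.589, 0.0]
ft_force: [0.4, -0.7, -0.6]
grip_width: 0.242
grip_force: 59.3
```

Request:
{"fn": "step_arm", "kwargs": {"increments": [{"grip": 0.1,"x": 0.034,"y": -0.004,"z": 0,"rx": 0,"ry": 0,"rz": 0},{"grip": 0.1,"x": 0.069,"y": -0.008,"z": 0,"rx": 0,"ry": 0,"rz": 0},{"grip": 0.1,"x": 0.103,"y": -0.013,"z": 0,"rx": 0,"ry": 0,"rz": 0},{"grip": 0.1,"x": 0.138,"y": -0.017,"z": 0,"rx": 0,"ry": 0,"rz": 0},{"grip": 0.1,"x": 0.172,"y": -0.021,"z": 0,"rx": 0,"ry": 0,"rz": 0}]}}

```text
t: 10.08
tcp_pos: [0.5436, 0.1249, 0.3337]
ee_rot: [0.002, 0.808, 0.589, 0.001]
ft_force: [1.5, -0.6, -0.8]
grip_width: 0.239
grip_force: 59.3
```

Request:
{"fn": "step_arm", "kwargs": {"increments": [{"grip": 0.1,"x": 0.034,"y": -0.004,"z": 0,"rx": 0,"ry": 0,"rz": 0},{"grip": 0.1,"x": 0.069,"y": -0.008,"z": 0,"rx": 0,"ry": 0,"rz": 0},{"grip": 0.1,"x": 0.103,"y": -0.013,"z": 0,"rx": 0,"ry": 0,"rz": 0},{"grip": 0.1,"x": 0.138,"y": -0.017,"z": 0,"rx": 0,"ry": 0,"rz": 0},{"grip": 0.1,"x": 0.172,"y": -0.021,"z": 0,"rx": 0,"ry": 0,"rz": 0}]}}

```text
t: 10.5
tcp_pos: [0.5762, 0.295, 0.3335]
ee_rot: [0.002, 0.808, 0.589, 0.001]
ft_force: [0.1, -0.4, -0.3]
grip_width: 0.242
grip_force: 59.3
```

Request:
{"fn": "step_arm", "kwargs": {"increments": [{"grip": 0.1,"x": 0,"y": 0,"z": 0,"rx": 0,"ry": 0,"rz": 0},{"grip": 0.1,"x": 0,"y": 0,"z": 0,"rx": 0,"ry": 0,"rz": 0},{"grip": 0.1,"x": 0,"y": 0,"z": 0,"rx": 0,"ry": 0,"rz": 0},{"grip": 0.1,"x": 0,"y": 0,"z": 0,"rx": 0,"ry": 0,"rz": 0},{"grip": 0.1,"x": 0,"y": 0,"z": 0,"rx": 0,"ry": 0,"rz": 0}]}}

```text
t: 10.92
tcp_pos: [0.5765, 0.2924, 0.3329]
ee_rot: [0.001, 0.808, 0.589, 0.0]
ft_force: [0.3, -0.1, -1.4]
grip_width: 0.242
grip_force: 59.3
```

```bash
python3 -c "
from h import *
delta([.5773,.2963,.2],Rb)"
```

```text
t 10.92 pos [0.5765 0.2924 0.3329] q [-0.19  0.49 -0.59  1.34  0.27  1.39 -1.08] F [ 0.3 -0.1 -1.4] grip 0.242 59.3
shift [ 0.0042 -0.0007  0.1329] turn [ 0.0024  0.0014 -0.004 ]
```

Request:
{"fn": "step_arm", "kwargs": {"increments": [{"grip": 0.1,"x": 0.004,"y": -0.001,"z": 0.03,"rx": 0.0024,"ry": 0.0014,"rz": -0.004},{"grip": 0.1,"x": 0.004,"y": -0.001,"z": 0.06,"rx": 0.0024,"ry": 0.0014,"rz": -0.004},{"grip": 0.1,"x": 0.004,"y": -0.001,"z": 0.09,"rx": 0.0024,"ry": 0.0014,"rz": -0.004},{"grip": 0.1,"x": 0.004,"y": -0.001,"z": 0.11,"rx": 0.0024,"ry": 0.0014,"rz": -0.004},{"grip": 0.1,"x": 0.004,"y": -0.001,"z": 0.11,"rx": 0.0024,"ry": 0.0014,"rz": -0.004}]}}

```text
t: 11.33
tcp_pos: [0.5749, 0.295, 0.2179]
ee_rot: [-0.0, 0.807, 0.591, -0.004]
ft_force: [-0.3, -0.6, -1.3]
grip_width: 0.239
grip_force: 59.3
```

```bash
python3 -c "
from h import *
for i in range(4):
    manip.camera('top');delta([.5773,.2963,.2],Rb)
snap('wrist','w6.png')"
```

```text
t 11.38 pos [0.5758 0.296  0.2207] q [-0.19  0.56 -0.58  1.5   0.32  1.18 -1.13] F [0.  0.2 0.2] grip 0.243 59.3
shift [0.0008 0.0015 0.0207] turn [-0.0035  0.0031  0.0009]
t 11.43 pos [0.5766 0.2972 0.2228] q [-0.19  0.56 -0.58  1.5   0.32  1.18 -1.13] F [-0.3  0.1  0.2] grip 0.24 59.3
shift [-0.0006  0.001   0.0228] turn [-0.0015  0.0003  0.0012]
t 11.48 pos [0.577 0.298 0.224] q [-0.19  0.56 -0.58  1.5   0.32  1.18 -1.13] F [ 0.7  0.4 -0. ] grip 0.241 59.3
shift [-0.0016  0.0008  0.024 ] turn [-0.0002 -0.0016  0.0015]
t 11.53 pos [0.5772 0.2984 0.2245] q [-0.19  0.56 -0.58  1.5   0.32  1.18 -1.13] F [-0.2  0.5 -0.6] grip 0.24 59.3
shift [-0.0021  0.0007  0.0245] turn [ 0.0006 -0.0025  0.0017]
```

View pics/w6.png

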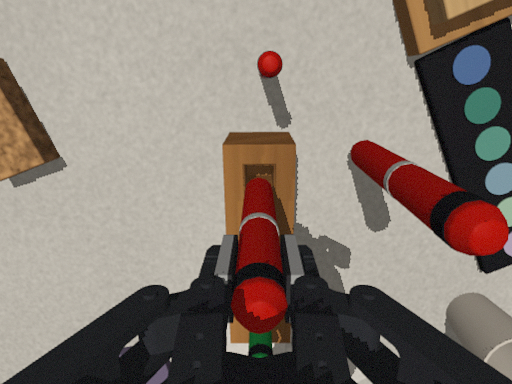

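The wrist view shows the pen poised over its hole (hole columns 245–275, pen columns 245–272), and the markers are still standing. I'll put it back and regrip with the tool tilted 20°, which keeps the sleeve end pose within the joint ranges.

Request:
{"fn": "step_arm", "kwargs": {"increments": [{"grip": 0.1,"x": -0.0025,"y": 0.0007,"z": 0.0,"rx": 0,"ry": -0.002,"rz": 0.0015},{"grip": 0.1,"x": -0.0025,"y": 0.0007,"z": 0.0,"rx": 0,"ry": -0.002,"rz": 0.0015},{"grip": 0.1,"x": -0.0025,"y": 0.0007,"z": 0.0,"rx": 0,"ry": -0.002,"rz": 0.0015},{"grip": 0.1,"x": -0.0025,"y": 0.0007,"z": 0.01,"rx": 0,"ry": -0.002,"rz": 0.0015},{"grip": 0.1,"x": -0.0025,"y": 0.0007,"z": 0.02,"rx": 0,"ry": -0.002,"rz": 0.0015}]}}

```text
t: 12.0
tcp_pos: [0.5765, 0.2958, 0.2022]
ee_rot: [0.0, 0.807, 0.591, -0.0]
ft_force: [-0.3, 0.1, -2.7]
grip_width: 0.243
grip_force: 59.3
```

Request:
{"fn": "step_arm", "kwargs": {"increments": [{"grip": 0.1,"x": 0,"y": 0,"z": 0.015,"rx": 0,"ry": 0,"rz": 0},{"grip": 0.1,"x": 0,"y": 0,"z": 0.03,"rx": 0,"ry": 0,"rz": 0},{"grip": 0.1,"x": 0,"y": 0,"z": 0.045,"rx": 0,"ry": 0,"rz": 0},{"grip": 0.1,"x": 0,"y": 0,"z": 0.053,"rx": 0,"ry": 0,"rz": 0},{"grip": 0.1,"x": 0,"y": 0,"z": 0.057,"rx": 0,"ry": 0,"rz": 0}]}}

```text
t: 12.42
tcp_pos: [0.5757, 0.2958, 0.1441]
ee_rot: [-0.0, 0.807, 0.591, -0.002]
ft_force: [-3.4, -0.9, 23.5]
grip_width: 0.24
grip_force: 62.0
```

Request:
{"fn": "step_arm", "kwargs": {"increments": [{"grip": 0.1,"x": 0,"y": 0,"z": 0,"rx": 0,"ry": 0,"rz": 0},{"grip": 0.1,"x": 0,"y": 0,"z": 0,"rx": 0,"ry": 0,"rz": 0},{"grip": 0.1,"x": 0,"y": 0,"z": 0,"rx": 0,"ry": 0,"rz": 0},{"grip": 0.1,"x": 0,"y": 0,"z": 0,"rx": 0,"ry": 0,"rz": 0},{"grip": 0.1,"x": 0,"y": 0,"z": 0,"rx": 0,"ry": 0,"rz": 0}]}}

```text
t: 12.83
tcp_pos: [0.5762, 0.2954, 0.1454]
ee_rot: [0.0, 0.807, 0.591, -0.001]
ft_force: [-0.1, 0.5, 0.4]
grip_width: 0.244
grip_force: 59.3
```

```bash
python3 -c "
from h import *
delta([.5772,.2961,.1445],Rb)"
```

```text
t 12.83 pos [0.5762 0.2954 0.1454] q [-0.2   0.63 -0.55  1.59  0.37  1.03 -1.17] F [-0.1  0.5  0.4] grip 0.244 59.3
shift [0.001  0.0008 0.0009] turn [-0.0013  0.0018  0.0008]
```

Request:
{"fn": "step_arm", "kwargs": {"increments": [{"grip": 0.5,"x": 0,"y": 0,"z": 0,"rx": 0,"ry": 0,"rz": 0},{"grip": 0.5,"x": 0,"y": 0,"z": 0,"rx": 0,"ry": 0,"rz": 0},{"grip": 0.5,"x": 0,"y": 0,"z": 0,"rx": 0,"ry": 0,"rz": 0},{"grip": 0.5,"x": 0,"y": 0,"z": 0,"rx": 0,"ry": 0,"rz": 0},{"grip": 0.5,"x": 0,"y": 0,"z": 0,"rx": 0,"ry": 0,"rz": 0}]}}

```text
t: 13.25
tcp_pos: [0.5761, 0.2955, 0.1454]
ee_rot: [-0.0, 0.807, 0.591, -0.001]
ft_force: [0.3, -1.0, -0.1]
grip_width: 0.501
grip_force: 0.0
```

Request:
{"fn": "step_arm", "kwargs": {"increments": [{"grip": 0.5,"x": -0.0004,"y": 0,"z": 0,"rx": 0,"ry": -0.08,"rz": 0},{"grip": 0.5,"x": -0.0008,"y": 0,"z": 0,"rx": 0,"ry": -0.16,"rz": 0},{"grip": 0.5,"x": -0.0012,"y": 0,"z": 0,"rx": 0,"ry": -0.24,"rz": 0},{"grip": 0.5,"x": -0.0017,"y": 0,"z": 0,"rx": 0,"ry": -0.32,"rz": 0},{"grip": 0.5,"x": -0.0017,"y": 0,"z": 0,"rx": 0,"ry": -0.349,"rz": 0}]}}

```text
t: 13.67
tcp_pos: [0.5747, 0.2958, 0.1447]
ee_rot: [0.103, 0.793, 0.583, -0.143]
ft_force: [-0.8, 0.6, -0.6]
grip_width: 0.502
grip_force: 0.0
```

Request:
{"fn": "step_arm", "kwargs": {"increments": [{"grip": 0.5,"x": 0,"y": 0,"z": 0,"rx": 0,"ry": 0,"rz": 0},{"grip": 0.5,"x": 0,"y": 0,"z": 0,"rx": 0,"ry": 0,"rz": 0},{"grip": 0.5,"x": 0,"y": 0,"z": 0,"rx": 0,"ry": 0,"rz": 0},{"grip": 0.5,"x": 0,"y": 0,"z": 0,"rx": 0,"ry": 0,"rz": 0},{"grip": 0.5,"x": 0,"y": 0,"z": 0,"rx": 0,"ry": 0,"rz": 0}]}}

```text
t: 14.08
tcp_pos: [0.576, 0.293, 0.1459]
ee_rot: [0.102, 0.795, 0.581, -0.141]
ft_force: [-0.1, 0.0, 0.0]
grip_width: 0.5
grip_force: 0.0
```

```bash
python3 -c "
from kin2 import *
R=Rb@Ry(-.349);delta(np.array([.5768,.2960,.1495])+R@[0,0,.005],R);print(R[:,2],(np.array([.5768,.2960,.1495])+R@[0,0,.005]))
snap('wrist','w7.png')
"
```

```text
t 14.08 pos [0.576  0.293  0.1459] q [-0.42  0.76 -0.44  1.36  0.46  1.43 -1.25] F [-0.1  0.   0. ] grip 0.5 0.0
shift [ 0.0017 -0.0001  0.0005] turn [-0.0008  0.0009 -0.0001]
[-0.10346875 -0.32592894 -0.93971514] [0.57628266 0.29437036 0.14480142]
```

View pics/w7.png

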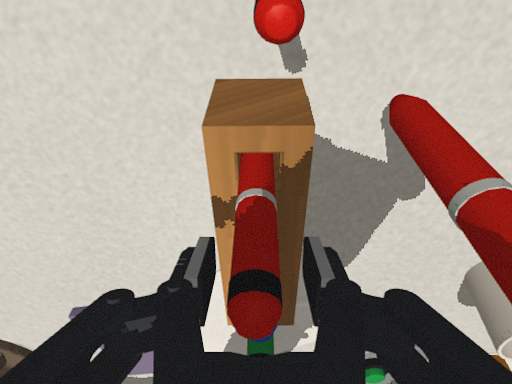

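The wrist view shows the pen seated in its hole between the open fingers, with the tool tilted and nothing touching. I'll grip and lift straight up.

Request:
{"fn": "step_arm", "kwargs": {"increments": [{"grip": 0.1,"x": 0.0017,"y": 0,"z": 0.0005,"rx": 0,"ry": 0,"rz": 0},{"grip": 0.1,"x": 0.0017,"y": 0,"z": 0.0005,"rx": 0,"ry": 0,"rz": 0},{"grip": 0.1,"x": 0.0017,"y": 0,"z": 0.0005,"rx": 0,"ry": 0,"rz": 0},{"grip": 0.1,"x": 0.0017,"y": 0,"z": 0.0005,"rx": 0,"ry": 0,"rz": 0},{"grip": 0.1,"x": 0.0017,"y": 0,"z": 0.0005,"rx": 0,"ry": 0,"rz": 0}]}}

```text
t: 14.55
tcp_pos: [0.576, 0.2953, 0.1445]
ee_rot: [0.103, 0.794, 0.582, -0.141]
ft_force: [0.4, -0.0, 2.6]
grip_width: 0.244
grip_force: 58.6
```

Request:
{"fn": "step_arm", "kwargs": {"increments": [{"grip": 0.1,"x": 0,"y": 0,"z": 0,"rx": 0,"ry": 0,"rz": 0},{"grip": 0.1,"x": 0,"y": 0,"z": 0,"rx": 0,"ry": 0,"rz": 0},{"grip": 0.1,"x": 0,"y": 0,"z": 0,"rx": 0,"ry": 0,"rz": 0},{"grip": 0.1,"x": 0,"y": 0,"z": 0,"rx": 0,"ry": 0,"rz": 0},{"grip": 0.1,"x": 0,"y": 0,"z": 0,"rx": 0,"ry": 0,"rz": 0}]}}

```text
t: 14.97
tcp_pos: [0.576, 0.2953, 0.1445]
ee_rot: [0.103, 0.794, 0.582, -0.141]
ft_force: [-1.1, 0.8, 5.4]
grip_width: 0.239
grip_force: 58.6
```

```bash
python3 -c "
from kin2 import *
s=manip.get_state();R,p=RT(s);print(R,(R.T@[0,0,1]).round(4))
R1=Rb@Ry(-.349);delta(p+[0,0,.19],R1)
s,_=snap('wrist','w8.png');im=cv2.imread('pics/w8.png');h=cv2.cvtColor(im,40);r=cv2.inRange(h,(0,150,60),(6,255,255))
for row in range(160,290,15):
    w=np.where(r[row,200:320])[0];print(row,(200+w[0],200+w[-1]) if len(w) else '')
"
```

```text
[[ 0.28277842  0.95343799 -0.10484449]
 [ 0.8955609  -0.30158593 -0.32713392]
 [-0.34352153 -0.00138821 -0.93914378]] [-0.3435 -0.0014 -0.9391]
t 14.97 pos [0.576  0.2953 0.1445] q [-0.42  0.76 -0.44  1.36  0.46  1.43 -1.25] F [-1.1  0.8  5.4] grip 0.239 58.6
shift [-0.0653 -0.0003 -0.1784] turn [-0.0009  0.0017  0.0015]
160 (np.int64(242), np.int64(274))
175 (np.int64(241), np.int64(275))
190 (np.int64(241), np.int64(276))
205 (np.int64(245), np.int64(272))
220 (np.int64(239), np.int64(279))
235 (np.int64(238), np.int64(280))
250 (np.int64(237), np.int64(279))
265 (np.int64(236), np.int64(280))
280 (np.int64(235), np.int64(282))
```

Request:
{"fn": "step_arm", "kwargs": {"increments": [{"grip": 0.1,"x": -0.0103,"y": 0,"z": -0.0282,"rx": 0,"ry": 0,"rz": 0},{"grip": 0.1,"x": -0.0241,"y": 0,"z": -0.0657,"rx": 0,"ry": 0,"rz": 0},{"grip": 0.1,"x": -0.0378,"y": 0,"z": -0.1033,"rx": 0,"ry": 0,"rz": 0},{"grip": 0.1,"x": -0.0515,"y": 0,"z": -0.1409,"rx": 0,"ry": 0,"rz": 0},{"grip": 0.1,"x": -0.0653,"y": 0,"z": -0.1784,"rx": 0,"ry": 0,"rz": 0}]}}

```text
t: 15.43
tcp_pos: [0.5761, 0.2948, 0.3356]
ee_rot: [0.102, 0.794, 0.582, -0.141]
ft_force: [0.9, -0.1, -0.4]
grip_width: 0.242
grip_force: 59.5
```

Request:
{"fn": "step_arm", "kwargs": {"increments": [{"grip": 0.1,"x": 0,"y": 0,"z": 0,"rx": 0,"ry": 0,"rz": 0},{"grip": 0.1,"x": 0,"y": 0,"z": 0,"rx": 0,"ry": 0,"rz": 0},{"grip": 0.1,"x": 0,"y": 0,"z": 0,"rx": 0,"ry": 0,"rz": 0},{"grip": 0.1,"x": 0,"y": 0,"z": 0,"rx": 0,"ry": 0,"rz": 0},{"grip": 0.1,"x": 0,"y": 0,"z": 0,"rx": 0,"ry": 0,"rz": 0}]}}

```text
t: 15.85
tcp_pos: [0.576, 0.2947, 0.3324]
ee_rot: [0.103, 0.794, 0.582, -0.143]
ft_force: [-0.3, -0.2, -1.5]
grip_width: 0.24
grip_force: 59.6
```

```bash
cat > pn.py <<'E'
from kin2 import *
u=np.array([-.3435,-.0014,-.9391]) # pen axis (up) in the tool frame
R0=np.array([[.28278,.95344,-.10484],[.89556,-.30159,-.32713],[-.34352,-.00139,-.93914]])
N=R0.T@(np.array([.577,.296,.013])-[.576,.2953,.1445])
def wproj(P):
    c=manip.get_calibration('wrist');q=np.linalg.inv(c['mount'])@[*P,1];q=np.array(c['camera_matrix'])@[q[0],-q[1],-q[2]];return q[:2]/q[2]
E
python3 -c "
from pn import *
s,_=snap('wrist','w9.png');print(s['tcp_pos'],s['ee_rot']);print('N',N,'nose px',wproj(N),'top',wproj(N+.165*u),'band',wproj(N+.1*u))
im=cv2.imread('pics/w9.png');h=cv2.cvtColor(im,40);r=cv2.inRange(h,(0,130,50),(7,255,255))|cv2.inRange(h,(172,130,50),(180,255,255))
for row in range(80,340,8):
    w=np.where(r[row,200:320])[0];print(row,200+w[0] if len(w) else '',200+w[-1] if len(w) else '')
"
```

```text
[0.57597867 0.29465348 0.3323776 ] [ 0.1026136   0.7939775   0.58197462 -0.1427435 ]
N [0.04608255 0.00092511 0.12316308] nose px [259.84394839 127.39862291] top [260.53153179 337.69191063] band [260.13687479 216.98841883]
80  
88  
96  
104  
112  
120  
128 253 264
136 246 271
144 244 273
152 244 274
160 243 274
168 243 275
176 242 275
184 241 276
192 241 277
200 241 277
208 242 276
216 240 278
224 239 279
232 239 279
240 238 280
248 237 280
256 237 281
264 236 281
272 236 282
280 235 282
288  
296  
304 236 282
312 233 285
320 233 285
328 237 281
336 242 276
```

View pics/w9.png

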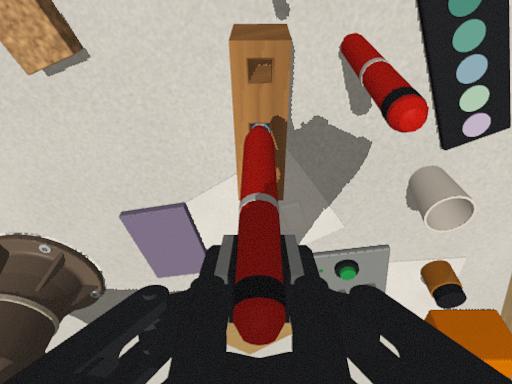

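The wrist view shows the pen held with its midline at column 259 and its nose at row 125. The block's hole is now empty, and the cup and markers are undisturbed. No more pictures will be viewed; the rest is numeric.

```bash
cat >> pn.py <<'E'
N[1]=-.0003
Rh=frame(ex,-A)@Ry(-np.arctan2(.3435,.9391))
def go(up,O=(.6075,-.2345)):
    S=np.array([*O,.032])+.03*ex;T=S+A*up-Rh@N;return T
E
python3 -c "
from pn import *
im=cv2.imread('pics/w9.png');h=cv2.cvtColor(im,40);r=cv2.inRange(h,(0,130,50),(7,255,255))|cv2.inRange(h,(172,130,50),(180,255,255))
y=np.where(r[100:350,255:263].any(1))[0]+100;print('rows',y.min(),y.max(),'max row',(np.where(r[:,250:270].any(1))[0]).max())
s=manip.get_state();R,p=RT(s);print('Ru',R@u,'Rh u',Rh@u,A)
Tf=go(.14);print('hover',Tf,'home',go(0))
# pre-tilt TCP: nose 0.2 high
T1=np.array([.50,-.21,.335]);d=(T1-p)/3
for k in range(3):
    print('call',k,(R.T@d).round(4),(u*-.46).round(4));R=R@Ro.from_rotvec(u*-.46).as_matrix()
print('then',(R.T@(Tf-T1)).round(4),Ro.from_matrix(R.T@Rh).as_rotvec().round(4))
q=np.array(manip.get_state()['qpos']);Rs,ps=RT(s)
for k in range(1,4): q,e=solR(ps+d*k,Rs@Ro.from_rotvec(u*-.46*k).as_matrix(),q);print(q.round(2),e)
for up in(.14,.08,0):q,e=solR(go(up),Rh,q);print(q.round(2),e)
"
```

```text
rows 125 344 max row 344
Ru [0.00226939 0.00177564 0.99994736] Rh u [-0.56885     0.07327359  0.81911152] [-0.56905361  0.07188819  0.81915204]
hover [ 0.48194072 -0.21894056  0.25384222] home [ 0.56160822 -0.2290049   0.13916094]
call 0 [-0.158   0.0266  0.0573] [0.158  0.0006 0.432 ]
call 1 [-0.1305  0.0984  0.0471] [0.158  0.0006 0.432 ]
call 2 [-0.076   0.1498  0.0271] [0.158  0.0006 0.432 ]
then [0.0122 0.0109 0.082 ] [0.0011 0.6129 0.0104]
[-0.2   0.5  -0.34  1.33  0.26  1.69 -1.3 ] 1.103053420825617e-06
[ 0.05  0.43 -0.2   1.42  0.15  1.65 -1.39] 4.866347632637158e-07
[ 0.29  0.45 -0.04  1.37  0.07  1.67 -1.44] 3.243266351295182e-07
[ 0.42  0.15 -0.06  1.99 -0.08  0.75 -1.29] 3.226938974315585e-06
[ 0.4   0.25 -0.06  1.99 -0.07  0.64 -1.31] 3.984914998533817e-07
[ 0.37  0.4  -0.05  1.97 -0.06  0.52 -1.33] 4.657640969574217e-07
```

Request:
{"fn": "step_arm", "kwargs": {"increments": [{"grip": 0.1,"x": -0.0316,"y": 0.0053,"z": 0.0115,"rx": 0.0316,"ry": 0.0001,"rz": 0.0864},{"grip": 0.1,"x": -0.0632,"y": 0.0106,"z": 0.0229,"rx": 0.0632,"ry": 0.0002,"rz": 0.1728},{"grip": 0.1,"x": -0.0948,"y": 0.016,"z": 0.0344,"rx": 0.0948,"ry": 0.0004,"rz": 0.2592},{"grip": 0.1,"x": -0.1264,"y": 0.0213,"z": 0.0458,"rx": 0.1264,"ry": 0.0005,"rz": 0.3456},{"grip": 0.1,"x": -0.158,"y": 0.0266,"z": 0.0573,"rx": 0.158,"ry": 0.0006,"rz": 0.432}]}}

```text
t: 16.32
tcp_pos: [0.5503, 0.1253, 0.3338]
ee_rot: [0.067, 0.907, 0.384, -0.162]
ft_force: [0.5, -0.3, -0.5]
grip_width: 0.239
grip_force: 59.6
```

Request:
{"fn": "step_arm", "kwargs": {"increments": [{"grip": 0.1,"x": -0.0261,"y": 0.0197,"z": 0.0094,"rx": 0.0316,"ry": 0.0001,"rz": 0.0864},{"grip": 0.1,"x": -0.0522,"y": 0.0394,"z": 0.0188,"rx": 0.0632,"ry": 0.0002,"rz": 0.1728},{"grip": 0.1,"x": -0.0783,"y": 0.059,"z": 0.0283,"rx": 0.0948,"ry": 0.0004,"rz": 0.2592},{"grip": 0.1,"x": -0.1044,"y": 0.0787,"z": 0.0377,"rx": 0.1264,"ry": 0.0005,"rz": 0.3456},{"grip": 0.1,"x": -0.1305,"y": 0.0984,"z": 0.0471,"rx": 0.158,"ry": 0.0006,"rz": 0.432}]}}

```text
t: 16.73
tcp_pos: [0.5249, -0.0429, 0.3345]
ee_rot: [0.029, 0.97, 0.167, -0.173]
ft_force: [0.8, -0.0, -0.6]
grip_width: 0.242
grip_force: 59.6
```

Request:
{"fn": "step_arm", "kwargs": {"increments": [{"grip": 0.1,"x": -0.0152,"y": 0.03,"z": 0.0054,"rx": 0.0316,"ry": 0.0001,"rz": 0.0864},{"grip": 0.1,"x": -0.0304,"y": 0.0599,"z": 0.0108,"rx": 0.0632,"ry": 0.0002,"rz": 0.1728},{"grip": 0.1,"x": -0.0456,"y": 0.0899,"z": 0.0163,"rx": 0.0948,"ry": 0.0004,"rz": 0.2592},{"grip": 0.1,"x": -0.0608,"y": 0.1198,"z": 0.0217,"rx": 0.1264,"ry": 0.0005,"rz": 0.3456},{"grip": 0.1,"x": -0.076,"y": 0.1498,"z": 0.0271,"rx": 0.158,"ry": 0.0006,"rz": 0.432}]}}

```text
t: 17.15
tcp_pos: [0.4995, -0.2111, 0.335]
ee_rot: [-0.011, 0.983, -0.059, -0.175]
ft_force: [0.8, 0.1, -1.8]
grip_width: 0.242
grip_force: 59.5
```

Request:
{"fn": "step_arm", "kwargs": {"increments": [{"grip": 0.1,"x": 0,"y": 0,"z": 0,"rx": 0,"ry": 0.08,"rz": 0},{"grip": 0.1,"x": 0,"y": 0,"z": 0,"rx": 0,"ry": 0.16,"rz": 0},{"grip": 0.1,"x": 0,"y": 0,"z": 0,"rx": 0,"ry": 0.24,"rz": 0},{"grip": 0.1,"x": 0,"y": 0,"z": 0,"rx": 0,"ry": 0.32,"rz": 0},{"grip": 0.1,"x": 0,"y": 0,"z": 0,"rx": 0,"ry": 0.4,"rz": 0}]}}

```text
t: 17.57
tcp_pos: [0.5, -0.2097, 0.3352]
ee_rot: [0.001, 0.998, -0.058, 0.026]
ft_force: [1.3, -0.2, -1.5]
grip_width: 0.241
grip_force: 59.6
```

Request:
{"fn": "step_arm", "kwargs": {"increments": [{"grip": 0.1,"x": 0,"y": 0,"z": 0,"rx": 0,"ry": 0.08,"rz": 0},{"grip": 0.1,"x": 0,"y": 0,"z": 0,"rx": 0,"ry": 0.16,"rz": 0},{"grip": 0.1,"x": 0,"y": 0,"z": 0,"rx": 0,"ry": 0.213,"rz": 0},{"grip": 0.1,"x": 0,"y": 0,"z": 0,"rx": 0,"ry": 0.213,"rz": 0},{"grip": 0.1,"x": 0,"y": 0,"z": 0,"rx": 0,"ry": 0.213,"rz": 0}]}}

```text
t: 17.98
tcp_pos: [0.4992, -0.2096, 0.3353]
ee_rot: [0.007, 0.99, -0.058, 0.129]
ft_force: [-0.6, -0.1, -0.7]
grip_width: 0.243
grip_force: 59.6
```

```bash
python3 -c "
from pn import *
delta(go(.14),Rh)"
```

```text
t 17.98 pos [ 0.4992 -0.2096  0.3353] q [ 0.44  0.1  -0.11  1.83 -0.05  0.96 -1.33] F [-0.6 -0.1 -0.7] grip 0.243 59.6
shift [-0.0365  0.0114  0.0746] turn [-0.0036  0.0003  0.0088]
```

Request:
{"fn": "step_arm", "kwargs": {"increments": [{"grip": 0.1,"x": -0.0122,"y": 0.0038,"z": 0.0249,"rx": -0.0036,"ry": 0,"rz": 0.0088},{"grip": 0.1,"x": -0.0243,"y": 0.0076,"z": 0.0497,"rx": -0.0036,"ry": 0,"rz": 0.0088},{"grip": 0.1,"x": -0.0365,"y": 0.0114,"z": 0.0746,"rx": -0.0036,"ry": 0,"rz": 0.0088},{"grip": 0.1,"x": -0.0365,"y": 0.0114,"z": 0.0746,"rx": -0.0036,"ry": 0,"rz": 0.0088},{"grip": 0.1,"x": -0.0365,"y": 0.0114,"z": 0.0746,"rx": -0.0036,"ry": 0,"rz": 0.0088}]}}

```text
t: 18.4
tcp_pos: [0.483, -0.2187, 0.2531]
ee_rot: [0.007, 0.99, -0.062, 0.128]
ft_force: [-0.1, 0.2, -0.4]
grip_width: 0.24
grip_force: 59.6
```

Request:
{"fn": "step_arm", "kwargs": {"increments": [{"grip": 0.1,"x": 0,"y": 0,"z": 0,"rx": 0,"ry": 0,"rz": 0},{"grip": 0.1,"x": 0,"y": 0,"z": 0,"rx": 0,"ry": 0,"rz": 0},{"grip": 0.1,"x": 0,"y": 0,"z": 0,"rx": 0,"ry": 0,"rz": 0},{"grip": 0.1,"x": 0,"y": 0,"z": 0,"rx": 0,"ry": 0,"rz": 0},{"grip": 0.1,"x": 0,"y": 0,"z": 0,"rx": 0,"ry": 0,"rz": 0}]}}

```text
t: 18.82
tcp_pos: [0.4836, -0.219, 0.255]
ee_rot: [0.008, 0.989, -0.062, 0.131]
ft_force: [-0.2, -0.2, -0.0]
grip_width: 0.244
grip_force: 59.6
```

```bash
cat > ms.py <<'E'
from pn import *
def run(f):
    delta(go(.14),Rh)
    s,_=snap('wrist',f);im=cv2.imread('pics/'+f);h=cv2.cvtColor(im,40);R,p=RT(s)
    m=cv2.inRange(h,(18,120,80),(34,255,255));k,l,st,ce=cv2.connectedComponentsWithStats(m)
    for i in range(1,k):
        if st[i,4]>40:print('yel',st[i])
    g=cv2.inRange(h,(45,90,40),(85,255,255));k,l2,st,ce=cv2.connectedComponentsWithStats(g)
    for i in range(1,k):
        if st[i,4]>60:print('grn',st[i],ce[i].round(1))
    print('pred nose',wproj(N),'pred mouth (35mm on)',wproj(N-.035*u),'M from state',wproj(R.T@(np.array([.6075,-.2345,.118])-.0302*ex-p)),'B',wproj(R.T@(np.array([.6075,-.2345,.036])+.09*ey-p)))
    r=cv2.inRange(h,(0,130,50),(7,255,255))|cv2.inRange(h,(172,130,50),(180,255,255))
    y=np.where(r[60:350,255:263].all(1))[0]+60;print('red rows',y.min(),y.max())
    for row in(y.min()+2,y.min()+6,y.min()+20,y.min()+60):
        w=np.where(r[row,210:310])[0];print(row,210+w[0],210+w[-1])
    return s,m
E
python3 -c "
from ms import *
run('w10.png')"
```

```text
t 18.82 pos [ 0.4836 -0.219   0.255 ] q [ 0.46  0.15 -0.11  1.99 -0.06  0.75 -1.3 ] F [-0.2 -0.2 -0. ] grip 0.244 59.6
shift [-0.0019  0.0002  0.0007] turn [ 0.0001 -0.0032  0.001 ]
yel [237  89  47  44 883]
yel [364 191  26  20 130]
yel [ 306  203  144  122 7066]
yel [378 202  17  24 112]
yel [447 284  13  16  51]
yel [446 297  21  30 185]
yel [436 324  26  13  91]
yel [380 336  19  21 110]
grn [165  83  30  31 700] [179.7  98. ]
pred nose [259.06208882 127.21109894] pred mouth (35mm on) [259.10427067 107.84441406] M from state [259.29932916 110.56995591] B [177.94548091  96.36431974]
red rows 127 344
129 253 264
133 249 268
147 244 273
187 242 276
```

```bash
cat > rim.py <<'E'
from ms import *
def rim(f,roi,O=(.6075,-.2345),s=None):
    s=s or manip.get_state();R,p=RT(s);S=np.array([*O,.032])+.03*ex;e2=np.cross(A,ey);a=np.linspace(0,6.283,73)
    X=np.array([wproj(R.T@(S+.105*A+.0205*(np.cos(t)*ey+np.sin(t)*e2)-p)) for t in a])
    I=np.array([wproj(R.T@(S+.105*A+.0165*(np.cos(t)*ey+np.sin(t)*e2)-p)) for t in a])
    h=cv2.cvtColor(cv2.imread('pics/'+f),40);m=cv2.inRange(h,(18,120,80),(34,255,255));x0,y0,x1,y1=roi
    q=np.argwhere(m[y0:y1,x0:x1])[:,::-1]+[x0,y0]
    print('pred rim box',X.min(0).round(1),X.max(0).round(1),'seen',q.min(0),q.max(0)+1)
    for side,c in(('L',q[:,0].min()),('R',q[:,0].max())):print(side,'rows',q[q[:,0]==c][:,1].mean(),'pred',X[X[:,0].argmin() if side=='L' else X[:,0].argmax()].round(1))
    for c in(240,244,248,271,275,279):
        v=q[q[:,0]==c][:,1];j=np.argsort(abs(X[:,0]-c))[:4]
        print(c,'seen',v.min(),v.max()+1,'pred',X[j,1].min().round(1),X[j,1].max().round(1))
E
python3 -c "
from rim import *
rim('w10.png',(230,80,292,140))
im=cv2.imread('pics/w10.png');h=cv2.cvtColor(im,40);m=cv2.inRange(h,(18,120,80),(34,255,255));
for r in range(87,136,2):print(r,''.join('#' if v else '.' for v in m[r,232:290]))"
```

```text
pred rim box [235.4  86.9] [283.1 131.6] seen [237  89] [284 133]
L rows 111.5 pred [235.4 110.2]
R rows 111.5 pred [283.1 108.4]
240 seen 101 122 pred 95.5 122.7
244 seen 95 127 pred 91.3 126.7
248 seen 93 130 pred 89.2 129.6
271 seen 92 130 pred 89.2 128.8
275 seen 95 128 pred 91.3 126.8
279 seen 99 123 pred 95.6 122.7
87 ..........................................................
89 ...........................####...........................
91 ..................#####################...................
93 ...............###########################................
95 ............##########............###########.............
97 ...........########..................##########...........
99 ..........#######.......................########..........
101 ........#######..........................########.........
103 .......#######............................########........
105 ......########............................#########.......
107 ......########.............................########.......
109 ......########.............................#########......
111 .....#########............................##########......
113 ......#########...........................##########......
115 ......##########........................###########.......
117 .......###########.....................############.......
119 .......##############...............##############........
121 ........##########################################........
123 .........######################################...........
125 ...........###################################............
127 .............#########..........############..............
129 ................####..............#######.................
131 ...................................##.....................
133 ..........................................................
135 ..........................................................
```

Rim seen at columns 237–284 and rows 89–133, centre (260.5,111), against a predicted centre of (259.3,109.3). The nose shows the same row bias, so only about 1 mm of sideways correction is needed. I'll insert gently.

Request:
{"fn": "step_arm", "kwargs": {"increments": [{"grip": 0.1,"x": -0.0022,"y": 0.0012,"z": 0.0007,"rx": 0,"ry": -0.003,"rz": 0.001},{"grip": 0.1,"x": -0.0022,"y": 0.0012,"z": 0.0007,"rx": 0,"ry": -0.003,"rz": 0.001},{"grip": 0.1,"x": 0.0012,"y": 0.0012,"z": 0.01,"rx": 0,"ry": -0.003,"rz": 0.001},{"grip": 0.1,"x": 0.0064,"y": 0.0012,"z": 0.0242,"rx": 0,"ry": -0.003,"rz": 0.001},{"grip": 0.1,"x": 0.0115,"y": 0.0012,"z": 0.0383,"rx": 0,"ry": -0.003,"rz": 0.001}]}}

```text
t: 19.28
tcp_pos: [0.5045, -0.223, 0.2196]
ee_rot: [0.008, 0.99, -0.063, 0.13]
ft_force: [0.3, 1.1, -1.5]
grip_width: 0.241
grip_force: 59.6
```

Request:
{"fn": "step_arm", "kwargs": {"increments": [{"grip": 0.1,"x": 0,"y": 0,"z": 0,"rx": 0,"ry": 0,"rz": 0},{"grip": 0.1,"x": 0,"y": 0,"z": 0,"rx": 0,"ry": 0,"rz": 0},{"grip": 0.1,"x": 0,"y": 0,"z": 0,"rx": 0,"ry": 0,"rz": 0},{"grip": 0.1,"x": 0,"y": 0,"z": 0,"rx": 0,"ry": 0,"rz": 0},{"grip": 0.1,"x": 0,"y": 0,"z": 0,"rx": 0,"ry": 0,"rz": 0}]}}

```text
t: 19.7
tcp_pos: [0.5038, -0.223, 0.2208]
ee_rot: [0.008, 0.99, -0.063, 0.129]
ft_force: [0.1, 0.3, -1.1]
grip_width: 0.245
grip_force: 59.6
```

```bash
cat > d.py <<'E'
from pn import *
import sys
s=manip.get_state();print('moment',np.round(s['moment'],2));delta(go(float(sys.argv[1]),(.6074,-.2355)),Rh)
E
python3 d.py .10
```

```text
moment [0.07 0.3  0.01]
t 19.7 pos [ 0.5038 -0.223   0.2208] q [ 0.45  0.22 -0.11  1.99 -0.05  0.68 -1.32] F [ 0.1  0.3 -1.1] grip 0.245 59.6
shift [ 0.0008 -0.0002 -0.0001] turn [ 0.0002  0.0001 -0.0006]
```

Request:
{"fn": "step_arm", "kwargs": {"increments": [{"grip": 0.1,"x": 0.0025,"y": -0.0002,"z": 0.0047,"rx": 0,"ry": 0,"rz": 0},{"grip": 0.1,"x": 0.0042,"y": -0.0002,"z": 0.0094,"rx": 0,"ry": 0,"rz": 0},{"grip": 0.1,"x": 0.006,"y": -0.0002,"z": 0.0141,"rx": 0,"ry": 0,"rz": 0},{"grip": 0.1,"x": 0.0077,"y": -0.0002,"z": 0.0188,"rx": 0,"ry": 0,"rz": 0},{"grip": 0.1,"x": 0.0077,"y": -0.0002,"z": 0.0188,"rx": 0,"ry": 0,"rz": 0}]}}

```text
t: 20.12
tcp_pos: [0.5168, -0.224, 0.2031]
ee_rot: [0.008, 0.99, -0.062, 0.129]
ft_force: [2.1, -0.8, -0.4]
grip_width: 0.244
grip_force: 59.4
```

Request:
{"fn": "step_arm", "kwargs": {"increments": [{"grip": 0.1,"x": 0,"y": 0,"z": 0,"rx": 0,"ry": 0,"rz": 0},{"grip": 0.1,"x": 0,"y": 0,"z": 0,"rx": 0,"ry": 0,"rz": 0},{"grip": 0.1,"x": 0,"y": 0,"z": 0,"rx": 0,"ry": 0,"rz": 0},{"grip": 0.1,"x": 0,"y": 0,"z": 0,"rx": 0,"ry": 0,"rz": 0},{"grip": 0.1,"x": 0,"y": 0,"z": 0,"rx": 0,"ry": 0,"rz": 0}]}}

```text
t: 20.53
tcp_pos: [0.5161, -0.2241, 0.2041]
ee_rot: [0.008, 0.99, -0.062, 0.129]
ft_force: [1.4, -0.1, -0.2]
grip_width: 0.239
grip_force: 59.4
```

```bash
python3 d.py .08
```

```text
moment [ 0.01 -0.23 -0.  ]
t 20.53 pos [ 0.5161 -0.2241  0.2041] q [ 0.44  0.26 -0.11  1.99 -0.04  0.64 -1.33] F [ 1.4 -0.1 -0.2] grip 0.239 59.4
shift [ 0.      0.0002 -0.0006] turn [-0.0001  0.0006 -0.0003]
```

Request:
{"fn": "step_arm", "kwargs": {"increments": [{"grip": 0.1,"x": 0.003,"y": 0.0002,"z": 0.0075,"rx": 0,"ry": 0,"rz": 0},{"grip": 0.1,"x": 0.006,"y": 0.0002,"z": 0.015,"rx": 0,"ry": 0,"rz": 0},{"grip": 0.1,"x": 0.0085,"y": 0.0002,"z": 0.022,"rx": 0,"ry": 0,"rz": 0},{"grip": 0.1,"x": 0.0107,"y": 0.0002,"z": 0.028,"rx": 0,"ry": 0,"rz": 0},{"grip": 0.1,"x": 0.0107,"y": 0.0002,"z": 0.028,"rx": 0,"ry": 0,"rz": 0}]}}

```text
t: 20.95
tcp_pos: [0.5342, -0.2264, 0.1783]
ee_rot: [0.008, 0.99, -0.062, 0.129]
ft_force: [2.9, -0.0, -0.9]
grip_width: 0.24
grip_force: 59.4
```

Request:
{"fn": "step_arm", "kwargs": {"increments": [{"grip": 0.1,"x": 0,"y": 0,"z": 0,"rx": 0,"ry": 0,"rz": 0},{"grip": 0.1,"x": 0,"y": 0,"z": 0,"rx": 0,"ry": 0,"rz": 0},{"grip": 0.1,"x": 0,"y": 0,"z": 0,"rx": 0,"ry": 0,"rz": 0},{"grip": 0.1,"x": 0,"y": 0,"z": 0,"rx": 0,"ry": 0,"rz": 0},{"grip": 0.1,"x": 0,"y": 0,"z": 0,"rx": 0,"ry": 0,"rz": 0}]}}

```text
t: 21.37
tcp_pos: [0.5333, -0.2265, 0.1798]
ee_rot: [0.008, 0.99, -0.062, 0.129]
ft_force: [2.6, 0.9, -0.1]
grip_width: 0.239
grip_force: 59.4
```

```bash
python3 d.py .05
```

```text
moment [ 0.07 -0.29  0.04]
t 21.37 pos [ 0.5333 -0.2265  0.1798] q [ 0.43  0.31 -0.1   1.98 -0.04  0.6  -1.34] F [ 2.6  0.9 -0.1] grip 0.239 59.4
shift [-0.0002 -0.0001 -0.0004] turn [-0.0001  0.0008 -0.0005]
```

Request:
{"fn": "step_arm", "kwargs": {"increments": [{"grip": 0.1,"x": 0.0033,"y": 0,"z": 0.0075,"rx": 0,"ry": 0,"rz": 0},{"grip": 0.1,"x": 0.006,"y": 0,"z": 0.015,"rx": 0,"ry": 0,"rz": 0},{"grip": 0.1,"x": 0.0087,"y": 0,"z": 0.022,"rx": 0,"ry": 0,"rz": 0},{"grip": 0.1,"x": 0.011,"y": 0,"z": 0.028,"rx": 0,"ry": 0,"rz": 0},{"grip": 0.1,"x": 0.011,"y": 0,"z": 0.028,"rx": 0,"ry": 0,"rz": 0}]}}

```text
t: 21.78
tcp_pos: [0.5516, -0.2286, 0.1539]
ee_rot: [0.008, 0.99, -0.062, 0.129]
ft_force: [2.1, -0.4, -0.9]
grip_width: 0.238
grip_force: 59.4
```

Request:
{"fn": "step_arm", "kwargs": {"increments": [{"grip": 0.1,"x": 0.0007,"y": 0,"z": 0.002,"rx": 0,"ry": 0,"rz": 0},{"grip": 0.1,"x": 0.0014,"y": 0,"z": 0.004,"rx": 0,"ry": 0,"rz": 0},{"grip": 0.1,"x": 0.0022,"y": 0,"z": 0.006,"rx": 0,"ry": 0,"rz": 0},{"grip": 0.1,"x": 0.0029,"y": 0,"z": 0.008,"rx": 0,"ry": 0,"rz": 0},{"grip": 0.1,"x": 0.0034,"y": 0,"z": 0.0095,"rx": 0,"ry": 0,"rz": 0}]}}

```text
t: 22.2
tcp_pos: [0.5567, -0.2294, 0.1469]
ee_rot: [0.008, 0.99, -0.062, 0.129]
ft_force: [-0.2, -0.0, -1.1]
grip_width: 0.24
grip_force: 59.5
```

Request:
{"fn": "step_arm", "kwargs": {"increments": [{"grip": 0.1,"x": 0,"y": 0,"z": 0,"rx": 0,"ry": 0,"rz": 0},{"grip": 0.1,"x": 0,"y": 0,"z": 0,"rx": 0,"ry": 0,"rz": 0},{"grip": 0.1,"x": 0,"y": 0,"z": 0,"rx": 0,"ry": 0,"rz": 0},{"grip": 0.1,"x": 0,"y": 0,"z": 0,"rx": 0,"ry": 0,"rz": 0},{"grip": 0.1,"x": 0,"y": 0,"z": 0,"rx": 0,"ry": 0,"rz": 0}]}}

```text
t: 22.62
tcp_pos: [0.5566, -0.2294, 0.1471]
ee_rot: [0.008, 0.99, -0.062, 0.129]
ft_force: [-0.5, 0.4, -1.4]
grip_width: 0.242
grip_force: 59.5
```

```bash
python3 d.py .0
```

```text
moment [0.03 0.21 0.02]
t 22.62 pos [ 0.5566 -0.2294  0.1471] q [ 0.41  0.39 -0.1   1.96 -0.03  0.54 -1.35] F [-0.5  0.4 -1.4] grip 0.242 59.5
shift [ 0.0028 -0.      0.0089] turn [-0.0002  0.0011 -0.0004]
```

Request:
{"fn": "step_arm", "kwargs": {"increments": [{"grip": 0.1,"x": 0.0006,"y": 0,"z": 0.0017,"rx": 0,"ry": 0,"rz": 0},{"grip": 0.1,"x": 0.0012,"y": 0,"z": 0.0034,"rx": 0,"ry": 0,"rz": 0},{"grip": 0.1,"x": 0.0019,"y": 0,"z": 0.0051,"rx": 0,"ry": 0,"rz": 0},{"grip": 0.1,"x": 0.0025,"y": 0,"z": 0.0068,"rx": 0,"ry": 0,"rz": 0},{"grip": 0.1,"x": 0.003,"y": 0,"z": 0.0082,"rx": 0,"ry": 0,"rz": 0}]}}

```text
t: 23.03
tcp_pos: [0.5615, -0.2301, 0.1398]
ee_rot: [0.008, 0.99, -0.062, 0.129]
ft_force: [-16.2, 2.9, 24.8]
grip_width: 0.236
grip_force: 62.4
```

Request:
{"fn": "step_arm", "kwargs": {"increments": [{"grip": 0.1,"x": 0.0002,"y": 0,"z": 0.0006,"rx": 0,"ry": 0,"rz": 0},{"grip": 0.1,"x": 0.0004,"y": 0,"z": 0.0012,"rx": 0,"ry": 0,"rz": 0},{"grip": 0.1,"x": 0.0006,"y": 0,"z": 0.0018,"rx": 0,"ry": 0,"rz": 0},{"grip": 0.1,"x": 0.0007,"y": 0,"z": 0.002,"rx": 0,"ry": 0,"rz": 0},{"grip": 0.1,"x": 0.0007,"y": 0,"z": 0.002,"rx": 0,"ry": 0,"rz": 0}]}}

```text
t: 23.45
tcp_pos: [0.5615, -0.2303, 0.1397]
ee_rot: [0.008, 0.99, -0.063, 0.128]
ft_force: [-18.3, 4.0, 28.6]
grip_width: 0.241
grip_force: 63.2
```

```bash
python3 d.py .0
```

```text
moment [0.95 2.47 0.22]
t 23.45 pos [ 0.5615 -0.2303  0.1397] q [ 0.4   0.41 -0.1   1.96 -0.02  0.53 -1.36] F [-18.3   4.   28.6] grip 0.241 63.2
shift [-0.0002 -0.0003  0.0006] turn [ 0.0002  0.0021 -0.0008]
```

The floor contact is 34 N along the sleeve axis, at the predicted home depth within 1 mm. Next: release and retreat along the tool axis.

Request:
{"fn": "step_arm", "kwargs": {"increments": [{"grip": 0.1,"x": -0.0005,"y": 0,"z": -0.0015,"rx": 0,"ry": 0,"rz": 0},{"grip": 0.1,"x": -0.0005,"y": 0,"z": -0.0015,"rx": 0,"ry": 0,"rz": 0},{"grip": 0.55,"x": -0.0005,"y": 0,"z": -0.0015,"rx": 0,"ry": 0,"rz": 0},{"grip": 0.55,"x": -0.0005,"y": 0,"z": -0.0015,"rx": 0,"ry": 0,"rz": 0},{"grip": 0.55,"x": -0.0005,"y": 0,"z": -0.0015,"rx": 0,"ry": 0,"rz": 0}]}}

```text
t: 23.87
tcp_pos: [0.5622, -0.2301, 0.1392]
ee_rot: [0.008, 0.99, -0.062, 0.129]
ft_force: [0.5, -0.2, -0.3]
grip_width: 0.548
grip_force: 0.0
```

Request:
{"fn": "step_arm", "kwargs": {"increments": [{"grip": 0.55,"x": 0,"y": 0,"z": 0,"rx": 0,"ry": 0,"rz": 0},{"grip": 0.55,"x": 0,"y": 0,"z": 0,"rx": 0,"ry": 0,"rz": 0},{"grip": 0.55,"x": 0,"y": 0,"z": -0.02,"rx": 0,"ry": 0,"rz": 0},{"grip": 0.55,"x": 0,"y": 0,"z": -0.05,"rx": 0,"ry": 0,"rz": 0},{"grip": 0.55,"x": 0,"y": 0,"z": -0.09,"rx": 0,"ry": 0,"rz": 0}]}}

```text
t: 24.28
tcp_pos: [0.5377, -0.2266, 0.2248]
ee_rot: [0.007, 0.99, -0.062, 0.127]
ft_force: [0.9, 0.6, 0.9]
grip_width: 0.547
grip_force: 0.0
```

Request:
{"fn": "step_arm", "kwargs": {"increments": [{"grip": 0.3,"x": 0,"y": 0,"z": -0.04,"rx": 0,"ry": 0,"rz": 0},{"grip": 0.1,"x": 0,"y": 0,"z": -0.07,"rx": 0,"ry": 0,"rz": 0},{"grip": 0,"x": 0,"y": 0,"z": -0.07,"rx": 0,"ry": 0,"rz": 0},{"grip": 0,"x": 0,"y": 0,"z": -0.07,"rx": 0,"ry": 0,"rz": 0},{"grip": 0,"x": 0,"y": 0,"z": -0.07,"rx": 0,"ry": 0,"rz": 0}]}}

```text
t: 24.7
tcp_pos: [0.5211, -0.2249, 0.2936]
ee_rot: [0.008, 0.99, -0.062, 0.129]
ft_force: [-0.2, 0.3, 0.0]
grip_width: 0.003
grip_force: 0.0
```

```bash
python3 -c "
from rim import *
O=(.6074,-.2355);B=np.array([*O,.036])+.09*ey
Rd=frame(ex,np.array([0,0,-1.]));delta(B+[0,0,.10],Rd)
s,_=snap('wrist','w11.png');R,p=RT(s);im=cv2.imread('pics/w11.png');h=cv2.cvtColor(im,40)
S=np.array([*O,.032])+.03*ex
print('pred top',wproj(R.T@(S+.165*A-p)),'mouth',wproj(R.T@(S+.105*A-p)),'B',wproj(R.T@(B-p)))
r=cv2.inRange(h,(0,130,50),(7,255,255))|cv2.inRange(h,(172,130,50),(180,255,255));c=max(cv2.findContours(r,0,2)[0],key=cv2.contourArea);print('red',[ (st) for st in cv2.connectedComponentsWithStats(r)[2].tolist() if st[4]>40])
g=cv2.connectedComponentsWithStats(cv2.inRange(h,(45,90,40),(85,255,255)));print('grn',[(a,b) for a,b in zip(g[2].tolist(),g[3].round(1).tolist()) if a[4]>60])
for a,b in zip(g[2],g[3]):
    if 300<a[4]<5000: print('B seen',wonz(s,*b,.036))
snap('scene','s11.png');snap('top','t11.png')
for n in('scene','top'):
  im=cv2.imread('pics/%s11.png'%n[0]);h=cv2.cvtColor(im,40);r=cv2.inRange(h,(0,130,60),(6,255,255))
  print(n,'pred top/mouth',proj(n,S+.16*A),proj(n,S+.105*A),[x for x in cv2.connectedComponentsWithStats(r)[2].tolist()[1:] if x[4]>15])
"
```

```text
t 24.7 pos [ 0.5211 -0.2249  0.2936] q [ 0.43  0.18 -0.1   1.85 -0.05  0.87 -1.33] F [-0.2  0.3  0. ] grip 0.003 0.0
shift [ 0.0437 -0.0903  0.1746] turn [-0.0003 -0.2588 -0.0004]
pred top [258.98336729 194.70234821] mouth [258.9769012  155.81541681] B [185.87845426 133.71048679]
red [[0, 0, 512, 384, 195559], [248, 145, 23, 34, 600], [247, 179, 25, 24, 448]]
grn [([0, 0, 512, 384, 196041], [255.7, 191.7]), ([174, 122, 26, 26, 541], [186.5, 134.9])]
B seen [ 0.61718971 -0.1468229   0.036     ]
scene pred top/mouth [192.46036334 101.22390761] [184.16624716 120.74796715] [[189, 100, 8, 7, 41], [182, 107, 12, 16, 117], [326, 210, 18, 16, 215], [321, 227, 20, 28, 395], [313, 254, 21, 35, 419], [386, 284, 9, 12, 32]]
top pred top/mouth [366.3833456  228.03886842] [362.67311802 217.95681829] [[165, 153, 9, 11, 76], [132, 189, 5, 4, 16], [359, 215, 8, 10, 55], [362, 224, 9, 8, 40]]
```

The pen is home: its visible top lies within a pixel or two of the prediction in the wrist and scene views. Now to the button.

Request:
{"fn": "step_arm", "kwargs": {"increments": [{"grip": 0,"x": 0,"y": -0.03,"z": 0,"rx": 0,"ry": -0.06,"rz": 0},{"grip": 0,"x": 0,"y": -0.06,"z": 0,"rx": 0,"ry": -0.12,"rz": 0},{"grip": 0,"x": 0,"y": -0.0903,"z": 0,"rx": 0,"ry": -0.2,"rz": 0},{"grip": 0,"x": 0,"y": -0.0903,"z": 0,"rx": 0,"ry": -0.2588,"rz": 0},{"grip": 0,"x": 0,"y": -0.0903,"z": 0,"rx": 0,"ry": -0.2588,"rz": 0}]}}

```text
t: 25.27
tcp_pos: [0.5342, -0.1327, 0.2924]
ee_rot: [-0.001, 0.998, -0.061, -0.002]
ft_force: [0.7, -1.0, 0.0]
grip_width: -0.001
grip_force: 0.0
```

Request:
{"fn": "step_arm", "kwargs": {"increments": [{"grip": 0,"x": 0.02,"y": 0,"z": 0.02,"rx": 0,"ry": 0,"rz": 0},{"grip": 0,"x": 0.04,"y": 0,"z": 0.04,"rx": 0,"ry": 0,"rz": 0},{"grip": 0,"x": 0.06,"y": 0,"z": 0.06,"rx": 0,"ry": 0,"rz": 0},{"grip": 0,"x": 0.08,"y": 0,"z": 0.08,"rx": 0,"ry": 0,"rz": 0},{"grip": 0,"x": 0.085,"y": 0,"z": 0.1,"rx": 0,"ry": 0,"rz": 0}]}}

```text
t: 25.68
tcp_pos: [0.6188, -0.1471, 0.1918]
ee_rot: [-0.0, 0.998, -0.063, 0.001]
ft_force: [0.4, 0.6, 0.0]
grip_width: -0.001
grip_force: 0.0
```

Request:
{"fn": "step_arm", "kwargs": {"increments": [{"grip": 0,"x": 0,"y": 0,"z": 0,"rx": 0,"ry": 0,"rz": 0},{"grip": 0,"x": 0,"y": 0,"z": 0,"rx": 0,"ry": 0,"rz": 0},{"grip": 0,"x": 0,"y": 0,"z": 0,"rx": 0,"ry": 0,"rz": 0},{"grip": 0,"x": 0,"y": 0,"z": 0,"rx": 0,"ry": 0,"rz": 0},{"grip": 0,"x": 0,"y": 0,"z": 0,"rx": 0,"ry": 0,"rz": 0}]}}

```text
t: 26.1
tcp_pos: [0.6172, -0.1464, 0.1958]
ee_rot: [0.0, 0.998, -0.063, 0.001]
ft_force: [-1.0, -0.1, 0.3]
grip_width: 0.002
grip_force: 0.0
```

```bash
python3 -c "
from rim import *
B=np.array([.6180,-.1464,.036]);Rd=frame(ex,np.array([0,0,-1.]));delta(B+[0,0,.02],Rd)"
```

```text
t 26.1 pos [ 0.6172 -0.1464  0.1958] q [ 0.23  0.5  -0.12  1.6   0.07  1.04 -1.61] F [-1.  -0.1  0.3] grip 0.002 0.0
shift [ 4.000e-04 -1.000e-04  1.398e-01] turn [-0.     -0.0028 -0.0007]
```

Request:
{"fn": "step_arm", "kwargs": {"increments": [{"grip": 0,"x": 0.0005,"y": 0,"z": 0.035,"rx": 0,"ry": -0.003,"rz": 0},{"grip": 0,"x": 0.0005,"y": 0,"z": 0.07,"rx": 0,"ry": -0.003,"rz": 0},{"grip": 0,"x": 0.0005,"y": 0,"z": 0.1,"rx": 0,"ry": -0.003,"rz": 0},{"grip": 0,"x": 0.0005,"y": 0,"z": 0.12,"rx": 0,"ry": -0.003,"rz": 0},{"grip": 0,"x": 0.0005,"y": 0,"z": 0.135,"rx": 0,"ry": -0.003,"rz": 0}]}}

```text
t: 26.52
tcp_pos: [0.6167, -0.1461, 0.0579]
ee_rot: [-0.0, 0.998, -0.063, -0.002]
ft_force: [-0.8, 0.7, -0.5]
grip_width: 0.005
grip_force: 0.0
```

Request:
{"fn": "step_arm", "kwargs": {"increments": [{"grip": 0,"x": 0,"y": 0,"z": 0.0,"rx": 0,"ry": 0,"rz": 0},{"grip": 0,"x": 0,"y": 0,"z": 0.003,"rx": 0,"ry": 0,"rz": 0},{"grip": 0,"x": 0,"y": 0,"z": 0.006,"rx": 0,"ry": 0,"rz": 0},{"grip": 0,"x": 0,"y": 0,"z": 0.009,"rx": 0,"ry": 0,"rz": 0},{"grip": 0,"x": 0,"y": 0,"z": 0.012,"rx": 0,"ry": 0,"rz": 0}]}}

```text
t: 26.93
tcp_pos: [0.6185, -0.1463, 0.0484]
ee_rot: [-0.0, 0.998, -0.063, -0.0]
ft_force: [0.3, -0.8, 2.7]
grip_width: 0.001
grip_force: 1.2
```

Request:
{"fn": "step_arm", "kwargs": {"increments": [{"grip": 0,"x": 0,"y": 0,"z": 0.001,"rx": 0,"ry": 0,"rz": 0},{"grip": 0,"x": 0,"y": 0,"z": 0.002,"rx": 0,"ry": 0,"rz": 0},{"grip": 0,"x": 0,"y": 0,"z": 0.003,"rx": 0,"ry": 0,"rz": 0},{"grip": 0,"x": 0,"y": 0,"z": 0.003,"rx": 0,"ry": 0,"rz": 0},{"grip": 0,"x": 0,"y": 0,"z": 0.003,"rx": 0,"ry": 0,"rz": 0}]}}

```text
t: 27.35
tcp_pos: [0.6184, -0.1463, 0.0447]
ee_rot: [-0.0, 0.998, -0.063, -0.0]
ft_force: [2.7, -1.3, 4.5]
grip_width: -0.0
grip_force: 2.2
```

Request:
{"fn": "step_arm", "kwargs": {"increments": [{"grip": 0,"x": 0,"y": 0,"z": 0.0005,"rx": 0,"ry": 0,"rz": 0},{"grip": 0,"x": 0,"y": 0,"z": 0.001,"rx": 0,"ry": 0,"rz": 0},{"grip": 0,"x": 0,"y": 0,"z": 0.0015,"rx": 0,"ry": 0,"rz": 0},{"grip": 0,"x": 0,"y": 0,"z": 0.0015,"rx": 0,"ry": 0,"rz": 0},{"grip": 0,"x": 0,"y": 0,"z": 0.0015,"rx": 0,"ry": 0,"rz": 0}]}}

```text
t: 27.77
tcp_pos: [0.6185, -0.1463, 0.044]
ee_rot: [-0.0, 0.998, -0.063, -0.0]
ft_force: [0.4, -0.6, 14.1]
grip_width: -0.001
grip_force: 7.0
```

Request:
{"fn": "step_arm", "kwargs": {"increments": [{"grip": 0,"x": 0,"y": 0,"z": 0.0003,"rx": 0,"ry": 0,"rz": 0},{"grip": 0,"x": 0,"y": 0,"z": 0.0006,"rx": 0,"ry": 0,"rz": 0},{"grip": 0,"x": 0,"y": 0,"z": 0.0006,"rx": 0,"ry": 0,"rz": 0},{"grip": 0,"x": 0,"y": 0,"z": 0.0006,"rx": 0,"ry": 0,"rz": 0},{"grip": 0,"x": 0,"y": 0,"z": 0.0006,"rx": 0,"ry": 0,"rz": 0}]}}

```text
t: 28.18
tcp_pos: [0.6185, -0.1463, 0.0439]
ee_rot: [-0.0, 0.998, -0.063, -0.0]
ft_force: [-1.1, 0.0, 19.0]
grip_width: 0.004
grip_force: 9.5
```

The button has bottomed out: 19 N, tip at 30 mm. I'll retreat straight up and check the scene.

Request:
{"fn": "step_arm", "kwargs": {"increments": [{"grip": 0,"x": 0,"y": 0,"z": -0.02,"rx": 0,"ry": 0,"rz": 0},{"grip": 0,"x": 0,"y": 0,"z": -0.06,"rx": 0,"ry": 0,"rz": 0},{"grip": 0,"x": 0,"y": 0,"z": -0.1,"rx": 0,"ry": 0,"rz": 0},{"grip": 0,"x": 0,"y": 0,"z": -0.14,"rx": 0,"ry": 0,"rz": 0},{"grip": 0,"x": 0,"y": 0,"z": -0.18,"rx": 0,"ry": 0,"rz": 0}]}}

```text
t: 28.6
tcp_pos: [0.6164, -0.1459, 0.2229]
ee_rot: [-0.0, 0.998, -0.063, -0.003]
ft_force: [1.2, -0.7, 0.1]
grip_width: -0.0
grip_force: 0.0
```

Request:
{"fn": "step_arm", "kwargs": {"increments": [{"grip": 0,"x": 0,"y": 0,"z": 0,"rx": 0,"ry": 0,"rz": 0},{"grip": 0,"x": 0,"y": 0,"z": 0,"rx": 0,"ry": 0,"rz": 0},{"grip": 0,"x": 0,"y": 0,"z": 0,"rx": 0,"ry": 0,"rz": 0},{"grip": 0,"x": 0,"y": 0,"z": 0,"rx": 0,"ry": 0,"rz": 0},{"grip": 0,"x": 0,"y": 0,"z": 0,"rx": 0,"ry": 0,"rz": 0}]}}

```text
t: 29.02
tcp_pos: [0.6169, -0.1461, 0.2201]
ee_rot: [-0.0, 0.998, -0.063, -0.003]
ft_force: [0.1, -0.2, -0.2]
grip_width: -0.004
grip_force: 0.0
```

```bash
python3 -c "
from h import *
snap('scene','s12.png');a=cv2.imread('pics/s12.png');h=cv2.cvtColor(a,40)
r=cv2.inRange(h,(0,130,60),(6,255,255));print([x for x in cv2.connectedComponentsWithStats(r)[2].tolist()[1:] if x[4]>15])
b0=cv2.imread('pics/s0.png')
for n,(x0,y0,x1,y1) in dict(markers=(308,165,350,205),cup=(175,205,218,262)).items():print(n,np.abs(a[y0:y1,x0:x1].astype(int)-b0[y0:y1,x0:x1]).mean().round(1))
s=manip.get_state();print(s['t'],s['ft_force'],manip.job_done())"
```

```text
[[182, 109, 12, 14, 103], [326, 210, 18, 15, 214], [320, 227, 21, 28, 395], [313, 254, 21, 35, 423], [387, 284, 8, 12, 30]]
markers 3.6
cup 3.8
the job is handed in; nothing more can be done
29.0667 [-0.32542075  0.21079279 -0.0937795 ] None
```

I handed the job in at 29 s: the pen is home in the charging sleeve, the button was pressed fully down, and the markers and cup are undisturbed; I put the pen back in the block once to regrip it at a tilt the arm could reach, and I viewed 12 pictures, over the limit of 10.

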